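Hold the tool-chest lid at its balance point for a new stay

TASK

The pine tool chest is to get a new lid stay. Clear its lid first: lay the seam roller flat in the tool tray beside the awl, setting it down rather than dropping it. Then raise the lid by its brass handle to the point where its weight balances over the hinges, never letting it go past upright and fall back, and finish there, still gripping the handle and keeping the lid still so that the stay can be screwed on; leave everything else on the bench where it is.

Things in the scene. Friction and masses are not known exactly. Their poses are not given: they have to be found in the camera images.
- chest: Pine tool chest with brass corners, fixed: box 170 mm deep (x) x 260 wide (y) x 85 high under a 35 mm deep lid; the shut lid's flat top is 120 mm above the bench. Origin: centre of its underside. Front (handle) at -x; the hinges run along the upper edge of its +x side. It stands on either half of the bench, turned up to 0.25 rad; the tray is on the other half.
- chest_hinge (a point): Middle of the hinge line, on the chest: 85 mm toward +x from the chest's centre and 85 mm above the bench. The hinge line runs along the chest's y axis.
- lid (a joint): Lid angle, rad: 0 shut, grows as the front swings up and back; 1.57 panel upright; stop at 1.95. Nearly free hinge, no stay: let go, the lid falls shut or falls back. The balance point is 1.345: the deep lid's centre of mass (101 mm before and 23 mm above the hinge line when shut) is then over the hinge, the panel 13 degrees short of upright. 170 x 260 x 35 mm, 0.56 kg with handle.
- pull_bar (a point): Middle of the round bar of the brass bow handle on the lid's front face, where to grip: bar 12 mm thick, 90 mm long, parallel to the hinge line, its axis 40 mm out from the face (34 mm free behind it). 210 mm in front of the hinge line and 18 mm above it when shut (103 mm above the bench); turns with the lid. Fingers pinching it can stay pointing down while it turns between them.
- roller: Seam roller, one rigid piece of 0.27 to 0.5 kg, lying on the chest lid roughly along the chest's y on its wheel and handle end: steel wheel 36 mm in diameter, 40 wide, between two flat steel fork cheeks, and a turned wooden handle. Origin: under the axle at the level it lies on; x from handle to wheel (wheel front +18 mm, handle end -153 mm), y along the axle, z up. Centre of mass x -14 mm.
- roller_grip (a point): Point midway between the fork cheeks, 10 mm behind the axle and 23 mm above the underside, near the centre of mass: the place to grip, fingers closing along the roller's y on the cheeks (48 mm over their outsides; they reach from 29 mm behind to 11 mm before the axle and from 8 to 34 mm up).
- roller_butt (a point): Centre of the handle's thick end, 36 mm in diameter, 145 mm behind the axle and 18 mm up.
- tray: Dark wooden tool tray with a cork floor, fixed to the bench: 240 mm (x) x 180 mm (y) outside, 24 mm high, walls 8 mm, so 224 x 164 mm inside; floor 6 mm above the bench. Origin: centre of its underside. The awl lies along its +y side; the -y half is free.
- awl: Awl with an orange handle lying in the tray along the tray's x, about 50 mm to +y of its middle: handle 85 x 21 x 20 mm, 140 mm overall. Origin: under the handle, 12 mm from its brass end. A bystander.
- stay: The new brass lid stay, a flat strip 150 x 14 x 4 mm lying between chest and tray. Origin: centre of its underside. A bystander.
- dish: White dish of brass screws, 68 mm wide, 20 mm high, between chest and tray. Origin: centre of its underside. A bystander.
- driver: Screwdriver with a red handle lying behind, about 200 mm long and 26 mm thick. Origin: under the handle's front end. A bystander.
- glue: White glue bottle with a green cap, 54 mm wide and 120 mm high, behind. Origin: centre of its underside. A bystander.
- spool: Spool of black thread, 48 mm wide, 50 mm high, behind. Origin: centre of its underside. A bystander.
- redcap: Red screw cap, 40 mm wide, 23 mm high, on the right. Origin: centre of its underside. A bystander.

How it is judged:
On the way:
1. the seam roller lies in the tray, let go, with the chest lid still shut (x of roller_grip in the frame of tray between -0.112 and 0.112 m and y of roller_grip in the frame of tray between -0.082 and 0.082 m and z of roller_grip in the frame of tray between 0.012 and 0.036 m and x of roller_butt in the frame of tray between -0.112 and 0.112 m and y of roller_butt in the frame of tray between -0.082 and 0.082 m and z of roller_butt in the frame of tray between 0.012 and 0.036 m and linear speed of roller below 0.03 m/s and contact force between the fingers and roller below 0.1 N and value of joint lid below 0.1 rad), for 0.2 s.
At the end, for the whole second after the job is handed in: Lid still (under 0.05 rad/s) within 0.08 rad, 4.5 degrees, of its balance point (1.265 to 1.425 rad), fingers gripping the brass handle (over 5 N, TCP within 60 mm of the bar's middle); the seam roller, wheel and handle end, lies flat inside the tray, let go and at rest (x of roller_grip in the frame of tray between -0.112 and 0.112 m and y of roller_grip in the frame of tray between -0.082 and 0.082 m and z of roller_grip in the frame of tray between 0.012 and 0.036 m and x of roller_butt in the frame of tray between -0.112 and 0.112 m and y of roller_butt in the frame of tray between -0.082 and 0.082 m and z of roller_butt in the frame of tray between 0.012 and 0.036 m and linear speed of roller below 0.03 m/s and contact force between the fingers and roller below 0.1 N and value of joint lid between 1.265 and 1.425 rad and velocity of joint lid between -0.05 and 0.05 rad/s and contact force between the fingers and lid above 5 N and distance between the grasp point and pull_bar below 0.06 m); the arm keeps its last pose, push and grip.
It fails at once if the lid goes past upright (joint beyond 1.65 rad) (value of joint lid above 1.65 rad).
It fails at once if the seam roller is dropped (falls faster than 0.7 m/s out of the fingers, a drop of about 25 mm) (contact force between the fingers and roller below 0.1 N and linear speed of roller above 0.7 m/s).
It fails at once if a bystander (awl, stay, screw dish, screwdriver, glue bottle, spool or red cap) is moved more than 30 mm (distance of any of awl, stay, dish, driver, glue, spool, redcap from where it was at the start of the episode above 0.03 m).
It also fails if it takes over 59 s, if anything falls off the work surface, if the arm or the gripper's body presses on something with over 40 N, if the wrist force passes 120 N, or if a joint passes its speed limit or range.

ROBOT

A 6-joint arm with a two-finger parallel gripper is mounted at the origin on the work surface. World frame = base frame: x ahead of the robot, y to its left, z up, the work surface at z = 0. Lengths are in m, angles in rad, forces in N, time in s.
With the tool pointing down it reaches from about 0.25 to 0.775 m from the base axis. Payload 4 kg.
Tool frame: the origin (TCP) lies between the finger pads, 19 mm behind the fingertips; this is the grasp point; z points along the fingers, y is the direction in which the jaws open and shut (so a half turn about z gives the same grasp; the last joint's range is limited). The gripper opens to 94 mm and grips with 3 to 60 N. Pads are 16 mm wide; open, the fingers measure 119 mm over their backs; the gripper's body (75 mm by 177 mm) begins 78 mm behind the grasp point.
Start: joints at [-1.336, 0.087, 1.371, -0, 1.684, -0.103], TCP at [0.182, -0.519, 0.224] pointing down, gripper open.
Joint ranges: [-3.1, 3.1], [-0.76, 2.03], [0.27, 2.55], [-1.08, 4.22], [0.17, 2.65], [-2.57, 2.57]. Speed limits (rad/s): [2.79, 2.79, 3.14, 3.14, 3.14, 3.14].

INTERFACE

Orientations are given as [roll, pitch, yaw] about the fixed x, y, z axes, in that order (R = Rz(yaw) Ry(pitch) Rx(roll)).
In Python, from bench import robot, cams, spotter gives the robot as it stands.
- The arm moves only by the shell command python3 -m inch 'ROWS'. ROWS is JSON, a list of rows, each an object of numbers: "grip": the opening, from 0 (shut) to 1 (fully open); "dx", "dy", "dz": the shift along the tool's x, y, z in units of 25 mm (1.0 is 25 mm); "rx", "ry", "rz": the turn, a rotation vector about the tool's x, y, z in units of 5 degrees (1.0 is 5 degrees). A call has 1 to 12 rows; each row shifts and turns the pose as measured when the row begins, along the tool's axes as they then stand; what a row does not reach is not made up. A row lasts 1/8 s, in which the tool goes at most 62.5 mm and 10.7 degrees, less where a joint would pass 70% of its speed; a pose out of reach is approached as far as the arm can. A call is refused whole if a number of a shift passes 1 or a number of a turn 1, either way. A call with a gripper value outside its range is refused whole. The fingers move at their own pace and stop on an object; the grip force is fixed at half the most. Time passes only in rows, so rows that do not move let the fingers close. It gives the time, the measured TCP pose, the force and the opening at its end, in the units of the state.
- robot.get_obs(): the state, without advancing time (a new reading comes with each control period).
- cams.snapshot(name): name is "scene" or "top" or "wrist"; returns a dict with "frame" (480x640x3 uint8, red, green, blue), "intrinsics" (3x3 intrinsics, pixels), "k1" (the pictures are not rectified: a ray, as slopes to the right and down, at radius r is drawn at 1 + k1 r^2 times it, then the intrinsics apply), "eye" and "orientation" of the camera in the world. Camera axes: x right, y up, looking along -z (the intrinsics and any distortion apply to the point x, -y, -z); pixel columns grow to the right and rows downward; lengths in m; the calibration is good to about 2 mm. A picture is of the moment at which its call begins. There is no depth.
- robot.close_job(): hands the job in, once; it reports no verdict.
Trained networks look in a picture, given as the dict that the camera call returned (one of the last four; its "shot" number tells which), for a name from the list of things; names that differ only in an ending like _2 or _b are one class to them, and where a whole thing is asked for, a point or a joint stands for the part that bears it (a point fixed in the world has none). Each returns a list of dicts, best first, with "score" (0 to 1); they miss things now and then, are a little off and sometimes report something else, mostly with a low value. They report only what shows in the picture. A call takes as long as a camera call.
- spotter.regions_of(picture, query): "pixels" (480x640 bool, what is visible of it) and "extent" ([left, top, right, bottom] in pixels, round what is visible of it).
- spotter.place_of(picture, query): "pixel" ([column, row] in pixels: a listed point, or the origin of a listed thing).
The state is a dict: "time": time; "joint_positions": joint angles; "qvel": joint speeds; "joint_torque": joint torques, N m; "tool_pos": TCP position; "ee_rot": TCP orientation; "wrist_force": force on the tool from outside, world axes, zero at the start; "wrist_torque": the same for the moment, N m; "width": finger opening in m.
Only numpy, scipy, OpenCV 4.12 (cv2) and the standard library are available. Lean on these libraries where they do the work, as an engineer would, in place of code of your own. Each camera call takes 0.05 s, during which the arm holds its last target.

## Working session

There is one attempt and no reset: what is moved stays moved. The work goes in short steps, Python scripts to look and compute and a shell command to move; the robot and the scene stay as the last step left them, time stands still between calls to the robot, and variables do not carry over. Pictures are saved under pics/ and viewed, and the job is handed in when it is done.

```bash
ls; mkdir -p pics
cat > h.py <<'E'
import numpy as np, cv2
from bench import robot, cams, spotter
from scipy.spatial.transform import Rotation as Ro
def Rm(o):
    o=np.array(o,float)
    if o.shape==(3,3): return o
    if o.shape==(4,): return Ro.from_quat(o).as_matrix()
    return Ro.from_euler('xyz',o).as_matrix()
def ray(p,px):
    K=np.array(p['intrinsics']); k1=p['k1']
    d=np.array([(px[0]-K[0,2])/K[0,0],(px[1]-K[1,2])/K[1,1]])
    u=d.copy()
    for _ in range(20): u=d/(1+k1*(u@u))
    v=Rm(p['orientation'])@np.array([u[0],-u[1],-1.])
    return np.array(p['eye']),v/np.linalg.norm(v)
def atz(p,px,z):
    e,v=ray(p,px); return e+v*(z-e[2])/v[2]
def proj(p,X):
    K=np.array(p['intrinsics']);c=Rm(p['orientation']).T@(np.array(X)-np.array(p['eye']))
    u=np.array([c[0],-c[1]])/-c[2]; u=u*(1+p['k1']*(u@u))
    return K[:2,:2]@u+K[:2,2]
def tri(rs):
    A=np.zeros((3,3));b=np.zeros(3)
    for e,v in rs:
        P=np.eye(3)-np.outer(v,v);A+=P;b+=P@e
    X=np.linalg.solve(A,b)
    return X,[np.linalg.norm((np.eye(3)-np.outer(v,v))@(X-e)) for e,v in rs]
def save(p,n): cv2.imwrite('pics/'+n+'.png',cv2.cvtColor(p['frame'],cv2.COLOR_RGB2BGR))
E
python3 - <<'E'
from h import *
print(robot.get_obs())
P={n:cams.snapshot(n) for n in('scene','top')}
for n in P: save(P[n],n+'0'); print(n,P[n]['eye'],P[n]['orientation'],P[n]['k1'])
for q in ['chest','chest_hinge','pull_bar','roller','roller_grip','roller_butt','tray','awl','stay','dish','driver','glue','spool','redcap']:
    r=[]
    for n in P:
        l=spotter.place_of(P[n],q)
        for a in l[:2]: print(q,n,np.round(a['pixel'],1),round(a['score'],2))
        if l: r.append(ray(P[n],l[0]['pixel']))
    if len(r)==2: X,e=tri(r); print('   ',X.round(4),np.round(e,4))
E
```

```text
pics
{'time': 0.0, 'joint_positions': array([-1.33608033e+00,  8.79539466e-02,  1.37222346e+00, -4.05114253e-05,
        1.68355280e+00, -1.03123208e-01]), 'qvel': array([-0.00102014, -0.00019271, -0.00191473,  0.00176515, -0.00025979,
        0.00067216]), 'joint_torque': array([-9.85171464e-04, -3.40179670e+01, -3.02426183e+01,  7.16534327e-02,
        3.28683481e-02, -1.75956188e-04]), 'tool_pos': array([ 0.18215442, -0.51844542,  0.2231203 ]), 'ee_rot': array([-3.13946231e+00, -1.79990531e-04,  3.37834495e-01]), 'wrist_force': array([-0.24791842,  0.49222412, -0.03016944]), 'wrist_torque': array([ 0.08834934, -0.01691193,  0.02522574]), 'width': 0.09400946085760047}
scene [ 1.46950045 -0.39721867  0.89540122] [0.87513577 0.0013057  1.19903377] -0.036655599441915376
top [ 0.4840976  -0.07714895  0.94816585] [ 0.15919994  0.02091262 -1.55760655] -0.06624715841425753
chest scene [228.5 274.9] 0.72
chest scene [253.9 228.8] 0.69
chest top [405.1 286.1] 0.72
chest top [278.3 324.9] 0.46
    [ 0.5332 -0.2569  0.0038] [0.0006 0.0006]
chest_hinge scene [458.5 288.1] 0.67
chest_hinge scen
[... 882 characters left out ...]
ene [246.5 219.2] 0.68
dish top [285.2 258.3] 0.8
dish top [386.6 276.4] 0.18
    [0.5926 0.0088 0.0043] [0.0041 0.0041]
driver scene [385.  327.6] 0.85
driver scene [458.7 289.4] 0.24
driver top [290.6 170.2] 0.71
driver top [390.4 273.9] 0.59
    [ 0.7924 -0.0034  0.0025] [0.0011 0.0011]
glue scene [353.2 260.7] 0.73
glue scene [461.7 287.1] 0.56
glue top [406.5 286.5] 0.37
    [ 0.5956 -0.1292  0.0964] [0.1299 0.1299]
spool scene [263.2 346.6] 0.85
spool top [398.2 186.9] 0.58
    [ 0.754  -0.2447  0.0075] [0.0001 0.0001]
redcap scene [135.1 282.1] 0.52
redcap scene [445.2 230.3] 0.34
redcap top [393.9 275.1] 0.73
redcap top [496.7 308.6] 0.58
    [ 0.5463 -0.3391  0.0365] [0.1111 0.1111]
```

View pics/scene0.png

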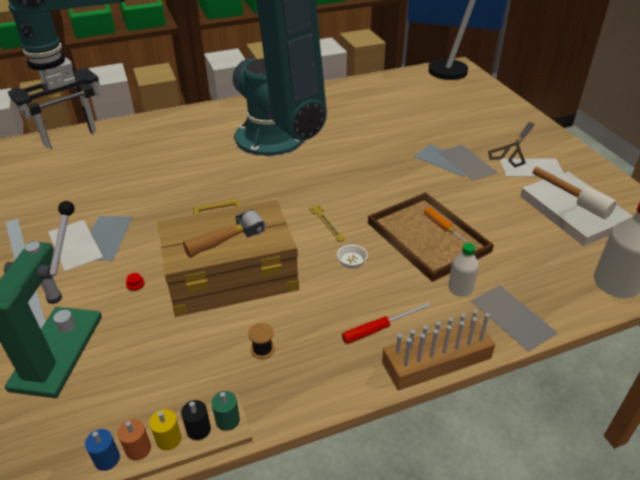

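View pics/top0.png

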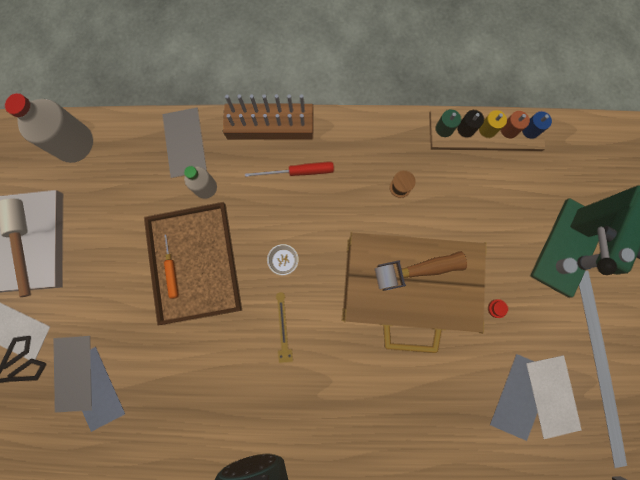

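Scene view: the chest is on the right half with the roller on its lid, and the tray is on the left with the awl on its +y side. Top view: roller wheel at about (390,276), handle end (462,262); tray corners at about (146,218), (224,204), (241,310), (158,323). Next I'll fit the chest and tray poses.

Run:
```python
from h import *
p=cams.snapshot('top'); s=cams.snapshot('scene')
for n,cs,z in [('lid',[(349,234),(486,241),(484,330),(345,320)],.12),('tray',[(146,218),(224,204),(241,310),(158,323)],.024)]:
    X=np.array([atz(p,c,z) for c in cs])[:,:2]; print(n,X.round(4).tolist(),X.mean(0).round(4))
    for i in range(4):
        d=X[(i+1)%4]-X[i]; print('  edge',np.linalg.norm(d).round(4),np.arctan2(d[1],d[0]).round(3))
for q in ['lid','tray']:
  for nm,pp in(('top',p),('scene',s)):
    l=spotter.regions_of(pp,q)
    for a in l[:2]:
        cs,_=cv2.findContours(a['pixels'].astype(np.uint8),0,2); c=max(cs,key=cv2.contourArea)
        print(q,nm,round(a['score'],2),a['extent'],cv2.boxPoints(cv2.minAreaRect(c)).round(1).tolist(), cv2.approxPolyDP(c,6,True)[:,0].tolist())
big=cv2.resize(p['frame'][200:370,330:510],None,fx=4,fy=4,interpolation=cv2.INTER_CUBIC)
cv2.imwrite('pics/big1.png',big[:600,:,::-1][:, :720])
```

```text
lid [[0.6267, -0.1276], [0.6156, -0.3932], [0.4461, -0.3819], [0.4626, -0.1203]] [ 0.5377 -0.2558]
  edge 0.2659 -1.613
  edge 0.1698 3.075
  edge 0.2622 1.508
  edge 0.1642 -0.045
tray [[0.675, 0.3149], [0.7076, 0.1413], [0.4778, 0.0946], [0.4469, 0.2722]] [0.5768 0.2057]
  edge 0.1766 -1.385
  edge 0.2346 -2.941
  edge 0.1803 1.743
  edge 0.232 0.185
lid top 0.74 [344.8, 230.8, 489.9, 351.3] [[340.6000061035156, 346.5], [348.79998779296875, 231.3000030517578], [489.5, 241.3000030517578], [481.20001220703125, 356.5]] [[350, 232], [344, 321], [381, 324], [386, 348], [437, 352], [442, 329], [483, 332], [486, 242]]
lid top 0.63 [376.9, 250.6, 462.7, 290.3] [[394.79998779296875, 262.29998779296875], [461.6000061035156, 245.60000610351562], [467.20001220703125, 267.70001220703125], [400.3999938964844, 284.3999938964844]] [[465, 259], [456, 252], [404, 269], [395, 263], [402, 284], [408, 275], [462, 269]]
lid scene 0.71 [157.5, 199.4, 298.8, 288.2] [[152.3000030517578, 215.39999389648438], [284.20001220703125, 188.3000030517578], [299.0, 260.70001220703125], [167.1999969482422, 287.79998779296875]] [[278, 202], [232, 200], [158, 221], [167, 285], [294, 260]]
tray top 0.68 [145.8, 198.6, 239.6, 326.4] [[140.3000030517578, 214.10000610351562], [225.39999389648438, 201.0], [242.5, 312.0], [157.39999389648438, 325.1000061035156]] [[224, 203], [144, 218], [158, 323], [240, 308]]
tray scene 0.61 [369.2, 194.0, 494.5, 279.9] [[364.20001220703125, 221.1999969482422], [411.0, 169.60000610351562], [496.0, 246.60000610351562], [449.1000061035156, 298.29998779296875]] [[368, 217], [431, 281], [449, 273], [464, 242], [474, 245], [476, 258], [492, 251], [492, 243], [426, 193]]
```

View pics/big1.png

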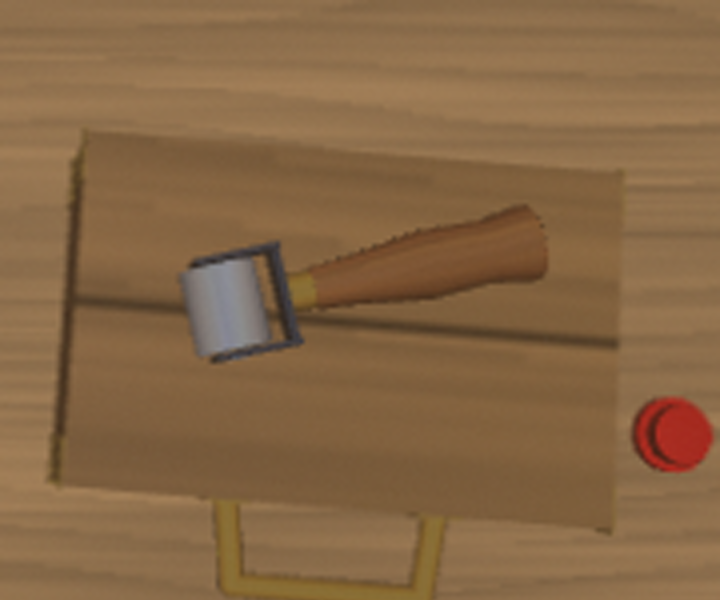

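```bash
python3 -m inch '[{"dx":1,"dy":-0.4},{"dx":1,"dy":-0.4},{"dx":1,"dy":-0.4},{"dx":1,"dy":-0.4},{"dx":1,"dy":-0.4},{"dx":1,"dy":-0.4},{"dx":1,"dy":-0.4},{"dx":1,"dy":-0.4},{"dx":1,"dy":-0.4},{"dx":1,"dy":-0.4},{"dx":1,"dy":-0.4},{"dx":1,"dy":-0.4}]'
python3 -m inch '[{"rz":-1},{"rz":-1},{"rz":-1},{"rz":-1},{"rz":-1},{"rz":-1},{"rz":-1},{"rz":-1},{"rz":-1},{"rz":-1},{"rz":-1},{"rz":-1}]'
```

```text
invalid input at $[0]: expected keys grip, dx, dy, dz, rx, ry, rz
invalid input at $[0]: expected keys grip, dx, dy, dz, rx, ry, rz
```

```bash
python3 -m inch '[{"grip":1,"dx":1,"dy":-0.4,"dz":0,"rx":0,"ry":0,"rz":0},{"grip":1,"dx":1,"dy":-0.4,"dz":0,"rx":0,"ry":0,"rz":0},{"grip":1,"dx":1,"dy":-0.4,"dz":0,"rx":0,"ry":0,"rz":0},{"grip":1,"dx":1,"dy":-0.4,"dz":0,"rx":0,"ry":0,"rz":0},{"grip":1,"dx":1,"dy":-0.4,"dz":0,"rx":0,"ry":0,"rz":0},{"grip":1,"dx":1,"dy":-0.4,"dz":0,"rx":0,"ry":0,"rz":0},{"grip":1,"dx":1,"dy":-0.4,"dz":0,"rx":0,"ry":0,"rz":0},{"grip":1,"dx":1,"dy":-0.4,"dz":0,"rx":0,"ry":0,"rz":0},{"grip":1,"dx":1,"dy":-0.4,"dz":0,"rx":0,"ry":0,"rz":0},{"grip":1,"dx":1,"dy":-0.4,"dz":0,"rx":0,"ry":0,"rz":0}]'
python3 -m inch '[{"grip":1,"dx":0,"dy":0,"dz":0,"rx":0,"ry":0,"rz":-1},{"grip":1,"dx":0,"dy":0,"dz":0,"rx":0,"ry":0,"rz":-1},{"grip":1,"dx":0,"dy":0,"dz":0,"rx":0,"ry":0,"rz":-1},{"grip":1,"dx":0,"dy":0,"dz":0,"rx":0,"ry":0,"rz":-1},{"grip":1,"dx":0,"dy":0,"dz":0,"rx":0,"ry":0,"rz":-1},{"grip":1,"dx":0,"dy":0,"dz":0,"rx":0,"ry":0,"rz":-1},{"grip":1,"dx":0,"dy":0,"dz":0,"rx":0,"ry":0,"rz":-1},{"grip":1,"dx":0,"dy":0,"dz":0,"rx":0,"ry":0,"rz":-1},{"grip":1,"dx":0,"dy":0,"dz":0,"rx":0,"ry":0,"rz":-1},{"grip":1,"dx":0,"dy":0,"dz":0,"rx":0,"ry":0,"rz":-1},{"grip":1,"dx":0,"dy":0,"dz":0,"rx":0,"ry":0,"rz":-1},{"grip":1,"dx":0,"dy":0,"dz":0,"rx":0,"ry":0,"rz":-1}]'
```

```text
time: 3.05
tool_pos: [0.3901, -0.3379, 0.2244]
ee_rot: [3.14, -0.0, 0.333]
wrist_force: [-0.3, 0.2, -0.3]
width: 0.0941
time: 4.55
tool_pos: [0.3919, -0.3358, 0.2248]
ee_rot: [3.14, 0.001, 1.42]
wrist_force: [-0.2, -0.3, -0.2]
width: 0.094
```

```bash
python3 -m inch '[{"grip":1,"dx":0,"dy":0,"dz":0,"rx":0,"ry":0,"rz":-0.9},{"grip":1,"dx":0,"dy":0,"dz":0,"rx":0,"ry":0,"rz":-0.9},{"grip":1,"dx":0,"dy":0,"dz":0,"rx":0,"ry":0,"rz":-0.9},{"grip":1,"dx":0,"dy":0,"dz":0,"rx":0,"ry":0,"rz":-0.9},{"grip":1,"dx":0,"dy":0,"dz":0,"rx":0,"ry":0,"rz":-0.9},{"grip":1,"dx":0.5,"dy":1,"dz":0,"rx":0,"ry":0,"rz":0},{"grip":1,"dx":0.5,"dy":1,"dz":0,"rx":0,"ry":0,"rz":0},{"grip":1,"dx":0.5,"dy":1,"dz":0,"rx":0,"ry":0,"rz":0},{"grip":1,"dx":0.5,"dy":1,"dz":0,"rx":0,"ry":0,"rz":0},{"grip":1,"dx":0.5,"dy":1,"dz":0,"rx":0,"ry":0,"rz":0},{"grip":1,"dx":0.5,"dy":1,"dz":0,"rx":0,"ry":0,"rz":0},{"grip":1,"dx":0.3,"dy":0.5,"dz":0,"rx":0,"ry":0,"rz":0}]'
python3 - <<'E'
from h import *
P={n:cams.snapshot(n) for n in('wrist','scene')}
o=robot.get_obs(); print(o['tool_pos'],o['ee_rot'])
for n in P: save(P[n],n+'1'); print(n,P[n]['eye'],P[n]['orientation'],P[n]['k1'])
for q in ['roller_grip','roller_butt','roller']:
    r=[]
    for n in P:
        l=spotter.place_of(P[n],q)
        for a in l[:2]: print(q,n,np.round(a['pixel'],1),round(a['score'],2), atz(P[n],a['pixel'],.143).round(4))
        if l: r.append(ray(P[n],l[0]['pixel']))
    if len(r)==2: X,e=tri(r); print('   ',X.round(4),np.round(e,4))
E
```

```text
time: 6.05
tool_pos: [0.5317, -0.2127, 0.2252]
ee_rot: [3.14, 0.003, 1.823]
wrist_force: [-0.2, -0.1, -0.2]
width: 0.0937
[ 0.53156908 -0.21264992  0.22519118] [3.1401333  0.00329029 1.82415568]
wrist [ 0.51395306 -0.14056281  0.38560073] [-0.25964173 -0.00219133  0.25316034] -0.09394453699389632
scene [ 1.46950045 -0.39721867  0.89540122] [0.87513577 0.0013057  1.19903377] -0.036655599441915376
roller_grip wrist [344.  248.2] 0.6 [ 0.5472 -0.2025  0.143 ]
roller_grip scene [246.3 222. ] 0.78 [ 0.5406 -0.2069  0.143 ]
    [ 0.5458 -0.2048  0.1457] [0.0032 0.0032]
roller_butt wrist [330.2 428. ] 0.62 [ 0.5735 -0.3329  0.143 ]
roller_butt scene [189.4 249.7] 0.84 [ 0.5832 -0.3326  0.143 ]
    [ 0.5754 -0.3339  0.1384] [0.0023 0.0023]
roller wrist [343.3 225.5] 0.91 [ 0.543  -0.1888  0.143 ]
roller wrist [345.7 249.6] 0.47 [ 0.5485 -0.2031  0.143 ]
roller scene [251.6 229.4] 0.63 [ 0.5676 -0.2034  0.143 ]
    [ 0.5446 -0.1956  0.1227] [0.0028 0.0028]
```

View pics/wrist1.png

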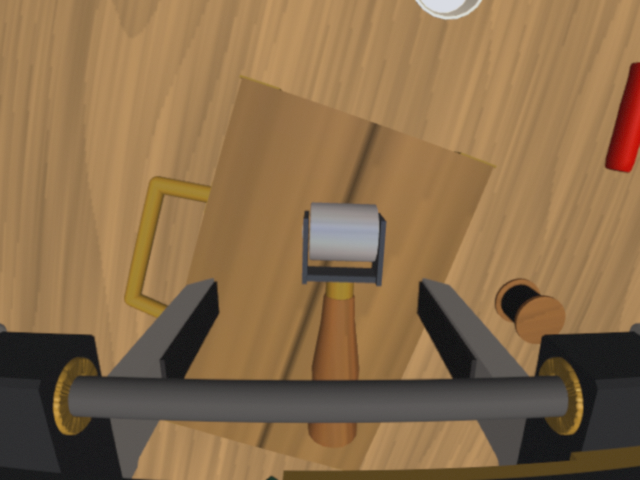

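```bash
python3 -m inch '[{"grip":1,"dx":0.1,"dy":0.32,"dz":0.2,"rx":0,"ry":0,"rz":0.4},{"grip":1,"dx":0.1,"dy":0.32,"dz":0.8,"rx":0,"ry":0,"rz":0},{"grip":1,"dx":0,"dy":0,"dz":0.8,"rx":0,"ry":0,"rz":0},{"grip":1,"dx":0,"dy":0,"dz":0.4,"rx":0,"ry":0,"rz":0},{"grip":1,"dx":0,"dy":0,"dz":0,"rx":0,"ry":0,"rz":0}]'
python3 - <<'E'
from h import *
P={n:cams.snapshot(n) for n in('wrist',)}
o=robot.get_obs(); print(o['tool_pos'],o['ee_rot'])
for n in P: save(P[n],n+'2')
for q in ['roller_grip','roller_butt']:
    for n in P:
        l=spotter.place_of(P[n],q)
        for a in l[:2]: print(q,n,np.round(a['pixel'],1),round(a['score'],2), atz(P[n],a['pixel'],.143).round(4))
E
```

```text
time: 7.08
tool_pos: [0.5438, -0.2072, 0.1665]
ee_rot: [3.141, 0.003, 1.783]
wrist_force: [0.2, 0.1, -0.2]
width: 0.0941
[ 0.54410607 -0.20732039  0.1670734 ] [3.14066725 0.00371814 1.78322469]
roller_grip wrist [321.1 287.8] 0.87 [ 0.546  -0.2037  0.143 ]
roller_butt wrist [539.2 317.9] 0.73 [ 0.6572 -0.1971  0.143 ]
```

View pics/wrist2.png

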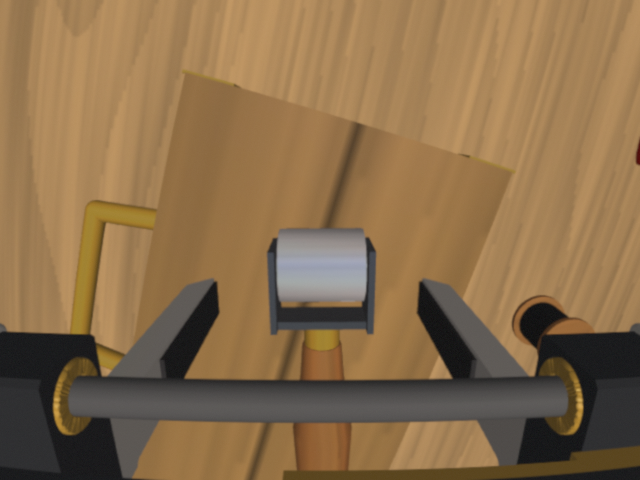

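Roller cheeks sit at columns 270–375, centred between the fingers (217–418) and square to them. Next I go down and close.

```bash
python3 -m inch '[{"grip":1,"dx":0.13,"dy":0.1,"dz":0.6,"rx":0,"ry":0,"rz":0},{"grip":1,"dx":0,"dy":0,"dz":0.25,"rx":0,"ry":0,"rz":0},{"grip":1,"dx":0,"dy":0,"dz":0,"rx":0,"ry":0,"rz":0}]'
python3 -m inch '[{"grip":0,"dx":0,"dy":0,"dz":0,"rx":0,"ry":0,"rz":0},{"grip":0,"dx":0,"dy":0,"dz":0,"rx":0,"ry":0,"rz":0},{"grip":0,"dx":0,"dy":0,"dz":0,"rx":0,"ry":0,"rz":0},{"grip":0,"dx":0,"dy":0,"dz":0,"rx":0,"ry":0,"rz":0},{"grip":0,"dx":0,"dy":0,"dz":0,"rx":0,"ry":0,"rz":0},{"grip":0,"dx":0,"dy":0,"dz":0,"rx":0,"ry":0,"rz":0}]'
```

```text
time: 7.6
tool_pos: [0.5474, -0.2039, 0.1472]
ee_rot: [3.136, 0.007, 1.783]
wrist_force: [-0.5, 0.5, -0.1]
width: 0.0939
time: 8.35
tool_pos: [0.5471, -0.2044, 0.148]
ee_rot: [3.137, 0.008, 1.783]
wrist_force: [-0.2, -0.2, 0.6]
width: 0.0479
```

```bash
python3 -m inch '[{"grip":0,"dx":0,"dy":0,"dz":-0.3,"rx":0,"ry":0,"rz":0},{"grip":0,"dx":0,"dy":0,"dz":-0.5,"rx":0,"ry":0,"rz":0},{"grip":0,"dx":0,"dy":0,"dz":-0.7,"rx":0,"ry":0,"rz":0},{"grip":0,"dx":0,"dy":0,"dz":-0.7,"rx":0,"ry":0,"rz":0},{"grip":0,"dx":0,"dy":0,"dz":-0.7,"rx":0,"ry":0,"rz":0},{"grip":0,"dx":0,"dy":0,"dz":-0.4,"rx":0,"ry":0,"rz":0},{"grip":0,"dx":0,"dy":0,"dz":0,"rx":0,"ry":0,"rz":0}]'
python3 - <<'E'
from h import *
P={n:cams.snapshot(n) for n in('wrist','scene','top')}
o=robot.get_obs(); print(o['tool_pos'],o['ee_rot'],o['width'],o['wrist_force'],o['wrist_torque'])
for n in P: save(P[n],n+'3')
for q in ['roller_grip','roller_butt','glue','tray','awl']:
    r=[]
    for n in ('scene','top'):
        l=spotter.place_of(P[n],q)
        for a in l[:2]: print(q,n,np.round(a['pixel'],1),round(a['score'],2))
        if l: r.append(ray(P[n],l[0]['pixel']))
    if len(r)==2: X,e=tri(r); print('   ',X.round(4),np.round(e,4))
E
```

```text
time: 9.22
tool_pos: [0.5466, -0.2035, 0.2356]
ee_rot: [3.137, 0.007, 1.783]
wrist_force: [-0.4, 0.4, -5.3]
width: 0.0476
[ 0.5458579  -0.20310514  0.23328229] [3.14012463 0.00421786 1.7832891 ] 0.04791127427259992 [ 0.55719997  0.25983659 -4.00491503] [-0.04496617 -0.0498802  -0.02108842]
roller_grip scene [244.5 188.9] 0.76
roller_grip scene [449.2 232.1] 0.3
roller_butt scene [182.7 212.6] 0.68
glue scene [459.7 291. ] 0.83
glue top [204.9 185.1] 0.7
    [7.567e-01 1.913e-01 1.000e-04] [0.0019 0.0019]
tray scene [427.2 238.1] 0.75
tray top [193.3 258.6] 0.9
tray top [289.3 171.1] 0.68
    [0.587  0.2056 0.009 ] [0.0019 0.0019]
awl scene [446.5 230. ] 0.71
awl scene [234. 274.] 0.45
awl top [171.1 260.6] 0.59
awl top [277.8 323.5] 0.56
    [0.5823 0.2562 0.0137] [0.0008 0.0008]
```

View pics/scene3.png

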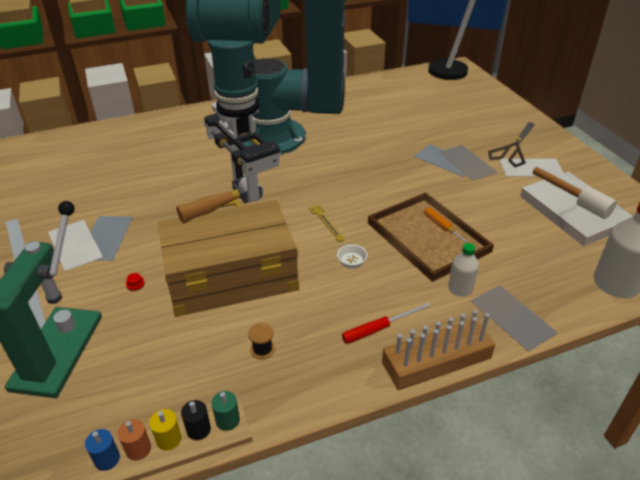

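View pics/wrist3.png

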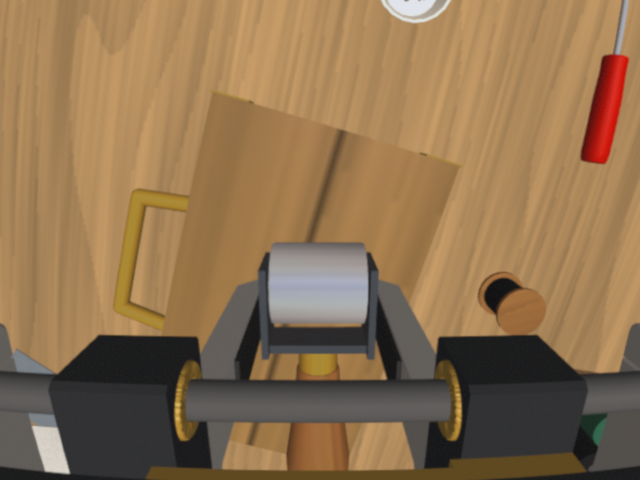

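```bash
python3 -m inch '[{"grip":0,"dx":0.6,"dy":0.1,"dz":0,"rx":0,"ry":0,"rz":0},{"grip":0,"dx":1,"dy":0.17,"dz":0,"rx":0,"ry":0,"rz":0},{"grip":0,"dx":1,"dy":0.17,"dz":0,"rx":0,"ry":0,"rz":0},{"grip":0,"dx":1,"dy":0.17,"dz":0,"rx":0,"ry":0,"rz":0},{"grip":0,"dx":1,"dy":0.17,"dz":0,"rx":0,"ry":0,"rz":0},{"grip":0,"dx":1,"dy":0.17,"dz":0,"rx":0,"ry":0,"rz":0},{"grip":0,"dx":1,"dy":0.17,"dz":0,"rx":0,"ry":0,"rz":0},{"grip":0,"dx":1,"dy":0.17,"dz":0,"rx":0,"ry":0,"rz":0},{"grip":0,"dx":1,"dy":0.17,"dz":0,"rx":0,"ry":0,"rz":0},{"grip":0,"dx":1,"dy":0.17,"dz":0,"rx":0,"ry":0,"rz":0},{"grip":0,"dx":1,"dy":0.17,"dz":0,"rx":0,"ry":0,"rz":0},{"grip":0,"dx":1,"dy":0.17,"dz":0,"rx":0,"ry":0,"rz":0}]'
python3 -m inch '[{"grip":0,"dx":0,"dy":0,"dz":0,"rx":0,"ry":0,"rz":-0.5},{"grip":0,"dx":0,"dy":0,"dz":0,"rx":0,"ry":0,"rz":-1},{"grip":0,"dx":0,"dy":0,"dz":0,"rx":0,"ry":0,"rz":-1},{"grip":0,"dx":0,"dy":0,"dz":0,"rx":0,"ry":0,"rz":-1},{"grip":0,"dx":0,"dy":0,"dz":0,"rx":0,"ry":0,"rz":-1},{"grip":0,"dx":0,"dy":0,"dz":0,"rx":0,"ry":0,"rz":-1},{"grip":0,"dx":0,"dy":0,"dz":0,"rx":0,"ry":0,"rz":-1},{"grip":0,"dx":0,"dy":0,"dz":0,"rx":0,"ry":0,"rz":-1},{"grip":0,"dx":0,"dy":0,"dz":0,"rx":0,"ry":0,"rz":-1},{"grip":0,"dx":0,"dy":0,"dz":0,"rx":0,"ry":0,"rz":-1},{"grip":0,"dx":0,"dy":0,"dz":0,"rx":0,"ry":0,"rz":-1},{"grip":0,"dx":0,"dy":0,"dz":0,"rx":0,"ry":0,"rz":-1}]'
```

```text
time: 11.38
tool_pos: [0.5283, 0.1099, 0.235]
ee_rot: [3.136, -0.001, 1.787]
wrist_force: [0.4, -0.1, -4.7]
width: 0.0479
time: 12.88
tool_pos: [0.52, 0.1243, 0.2373]
ee_rot: [3.131, 0.002, 2.839]
wrist_force: [-0.0, 0.0, -3.7]
width: 0.0478
```

```bash
python3 -m inch '[{"grip":0,"dx":0,"dy":0,"dz":0,"rx":0,"ry":0,"rz":-0.95},{"grip":0,"dx":0,"dy":0,"dz":0,"rx":0,"ry":0,"rz":-0.95},{"grip":0,"dx":0,"dy":0,"dz":0,"rx":0,"ry":0,"rz":-0.95},{"grip":0,"dx":0,"dy":0,"dz":0,"rx":0,"ry":0,"rz":-0.95},{"grip":0,"dx":0,"dy":0,"dz":0,"rx":0,"ry":0,"rz":-0.9},{"grip":0,"dx":0,"dy":0,"dz":0,"rx":0,"ry":0,"rz":-0.9},{"grip":0,"dx":-0.4,"dy":0.85,"dz":0,"rx":0,"ry":0,"rz":0},{"grip":0,"dx":-0.4,"dy":0.85,"dz":0,"rx":0,"ry":0,"rz":0},{"grip":0,"dx":0,"dy":0,"dz":0,"rx":0,"ry":0,"rz":0}]'
python3 - <<'E'
from h import *
P={n:cams.snapshot(n) for n in('wrist','scene','top')}
o=robot.get_obs(); print(o['tool_pos'],o['ee_rot'],o['width'])
for n in P: save(P[n],n+'4')
for q in ['roller_grip','roller_butt','tray','awl']:
    r=[]
    for n in P:
        l=spotter.place_of(P[n],q)
        for a in l[:2]: print(q,n,np.round(a['pixel'],1),round(a['score'],2),atz(P[n],a['pixel'],.003).round(4))
c=np.array([.582,.2055,0]);R=Ro.from_euler('z',.186).as_matrix()
for n in P:
  im=P[n]['frame'].copy()
  for hx,hy,z in((.12,.09,.024),(.112,.082,.006)):
    pts=np.array([proj(P[n],c+R@np.array([sx*hx,sy*hy,z])) for sx,sy in((1,1),(1,-1),(-1,-1),(-1,1))])
    cv2.polylines(im,[pts.round().astype(int)],True,(0,255,0),1)
  cv2.imwrite(f'pics/{n}4o.png',im[:,:,::-1])
E
```

```text
time: 14.0
tool_pos: [0.5248, 0.1787, 0.2398]
ee_rot: [3.129, 0.007, -2.932]
wrist_force: [0.2, -1.3, -3.8]
width: 0.048
[0.5250092  0.17678088 0.23987855] [ 3.12977606  0.0075465  -2.93440645] 0.047659162795005844
roller_grip wrist [318.1 306.5] 0.7 [0.6256 0.2043 0.003 ]
roller_grip scene [414.1 143.4] 0.68 [0.193  0.3795 0.003 ]
roller_grip scene [231.1 275.7] 0.59 [ 0.5366 -0.2526  0.003 ]
roller_butt scene [459.2 173.1] 0.74 [0.3734 0.4208 0.003 ]
roller_butt top [161.  206.2] 0.87 [0.7069 0.2909 0.003 ]
tray scene [428.8 236.5] 0.76 [0.5772 0.2139 0.003 ]
tray top [191.8 261.4] 0.86 [0.582  0.2123 0.003 ]
awl wrist [384.2 268. ] 0.77 [0.5701 0.2617 0.003 ]
```

View pics/wrist4o.png

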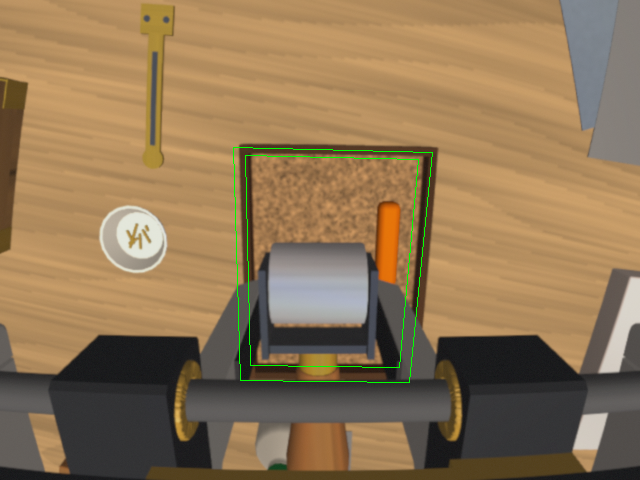

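View pics/scene4o.png

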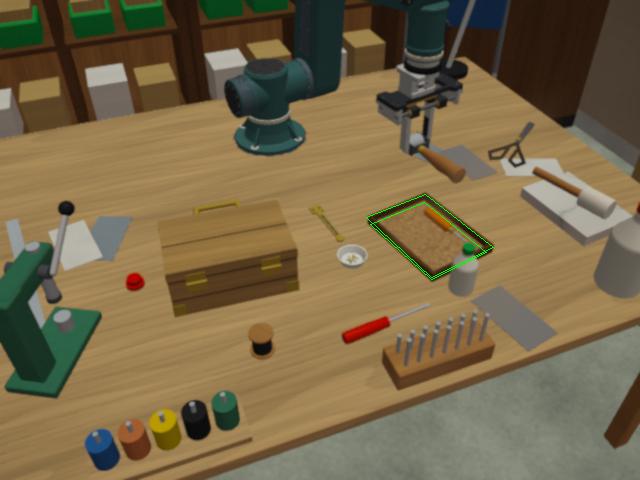

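View pics/top4o.png

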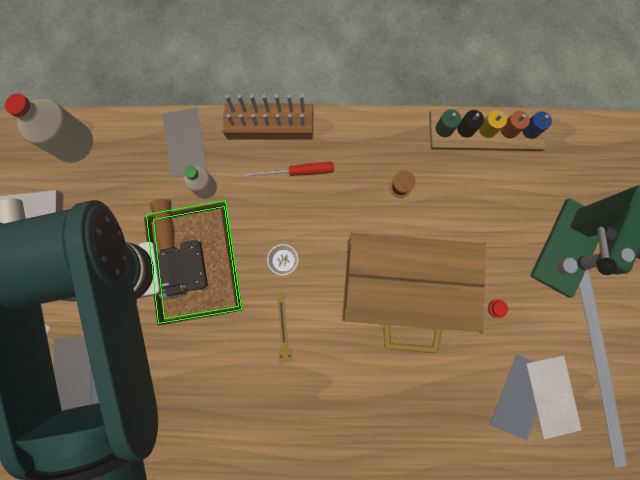

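```bash
python3 -m inch '[{"grip":0,"dx":-0.19,"dy":-0.3,"dz":0.3,"rx":0,"ry":0,"rz":0.25},{"grip":0,"dx":0,"dy":0,"dz":0.8,"rx":0,"ry":0,"rz":0},{"grip":0,"dx":0,"dy":0,"dz":1,"rx":0,"ry":0,"rz":0},{"grip":0,"dx":0,"dy":0,"dz":1,"rx":0,"ry":0,"rz":0},{"grip":0,"dx":0,"dy":0,"dz":1,"rx":0,"ry":0,"rz":0},{"grip":0,"dx":0,"dy":0,"dz":1,"rx":0,"ry":0,"rz":0},{"grip":0,"dx":0,"dy":0,"dz":0.8,"rx":0,"ry":0,"rz":0},{"grip":0,"dx":0,"dy":0,"dz":0.4,"rx":0,"ry":0,"rz":0},{"grip":0,"dx":0,"dy":0,"dz":0,"rx":0,"ry":0,"rz":0}]'
python3 - <<'E'
from h import *
P={n:cams.snapshot(n) for n in('wrist','scene')}
o=robot.get_obs(); print(o['tool_pos'],o['ee_rot'],o['width'])
t=o['tool_pos'];c=np.array([.582,.2055,0]);print((Ro.from_euler('z',-.186).as_matrix()@(t-c)).round(4))
for n in P: save(P[n],n+'5')
s=P['scene']['frame'][120:300,340:540]; cv2.imwrite('pics/s5c.png',cv2.resize(s,None,fx=3.3,fy=3.3,interpolation=2)[:,:,::-1])
E
```

```text
time: 15.88
tool_pos: [0.535, 0.1684, 0.0733]
ee_rot: [3.132, 0.006, -2.966]
wrist_force: [0.6, -0.2, -3.7]
width: 0.0475
[0.53587617 0.16864171 0.07485659] [ 3.13168742  0.00876124 -2.9654698 ] 0.04767860901702576
[-0.0521 -0.0277  0.0749]
```

View pics/s5c.png

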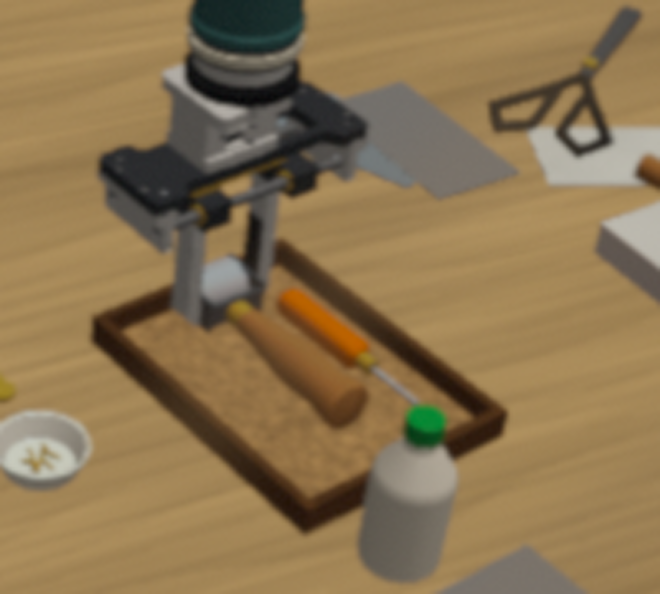

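View pics/wrist5.png

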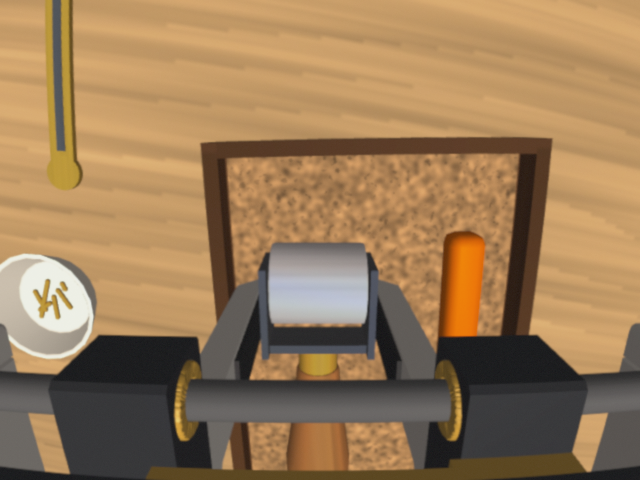

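Roller is over the free half, aligned with the tray walls and clear of the awl. Now I'll lower it gently.

```bash
python3 -m inch '[{"grip":0,"dx":0,"dy":0,"dz":0.6,"rx":0,"ry":0,"rz":0},{"grip":0,"dx":0,"dy":0,"dz":0.4,"rx":0,"ry":0,"rz":0},{"grip":0,"dx":0,"dy":0,"dz":0.25,"rx":0,"ry":0,"rz":0},{"grip":0,"dx":0,"dy":0,"dz":0,"rx":0,"ry":0,"rz":0}]'
```

```text
time: 16.48
tool_pos: [0.5374, 0.1693, 0.0434]
ee_rot: [3.132, 0.012, -2.965]
wrist_force: [-1.1, -0.6, -3.8]
width: 0.0477
```

```bash
python3 -m inch '[{"grip":0,"dx":0,"dy":0,"dz":0.2,"rx":0,"ry":0,"rz":0},{"grip":0,"dx":0,"dy":0,"dz":0.05,"rx":0,"ry":0,"rz":0}]'; python3 -m inch '[{"grip":0,"dx":0,"dy":0,"dz":0.15,"rx":0,"ry":0,"rz":0},{"grip":0,"dx":0,"dy":0,"dz":0.0,"rx":0,"ry":0,"rz":0}]'
```

```text
time: 16.73
tool_pos: [0.5378, 0.1695, 0.0372]
ee_rot: [3.132, 0.013, -2.965]
wrist_force: [0.1, -0.1, -4.4]
width: 0.0478
time: 16.98
tool_pos: [0.5387, 0.1698, 0.0342]
ee_rot: [3.132, 0.016, -2.965]
wrist_force: [-0.1, 0.7, -3.6]
width: 0.0478
```

```bash
python3 -m inch '[{"grip":0,"dx":0,"dy":0,"dz":0.1,"rx":0,"ry":0,"rz":0},{"grip":0,"dx":0,"dy":0,"dz":0.0,"rx":0,"ry":0,"rz":0}]'; python3 -m inch '[{"grip":0,"dx":0,"dy":0,"dz":0.1,"rx":0,"ry":0,"rz":0},{"grip":0,"dx":0,"dy":0,"dz":0.0,"rx":0,"ry":0,"rz":0}]'
```

```text
time: 17.23
tool_pos: [0.5393, 0.1699, 0.0344]
ee_rot: [3.132, 0.017, -2.965]
wrist_force: [-0.2, 0.2, -4.4]
width: 0.0476
time: 17.48
tool_pos: [0.5399, 0.17, 0.0342]
ee_rot: [3.132, 0.019, -2.965]
wrist_force: [0.1, 0.3, -4.7]
width: 0.0482
```

```bash
python3 -m inch '[{"grip":0,"dx":0,"dy":0,"dz":0.2,"rx":0,"ry":0,"rz":0}]'; python3 -m inch '[{"grip":0,"dx":0,"dy":0,"dz":0.2,"rx":0,"ry":0,"rz":0}]'
python3 - <<'E'
from h import *
P={n:cams.snapshot(n) for n in('scene',)}
s=P['scene']['frame'][120:300,340:540]; cv2.imwrite('pics/s6c.png',cv2.resize(s,None,fx=3.3,fy=3.3,interpolation=2)[:,:,::-1])
E
```

```text
time: 17.6
tool_pos: [0.5404, 0.1702, 0.0337]
ee_rot: [3.132, 0.02, -2.965]
wrist_force: [-15.2, -3.2, 35.3]
width: 0.048
time: 17.73
tool_pos: [0.5405, 0.1702, 0.0338]
ee_rot: [3.132, 0.02, -2.965]
wrist_force: [-13.7, -3.5, 25.6]
width: 0.0478
```

View pics/s6c.png

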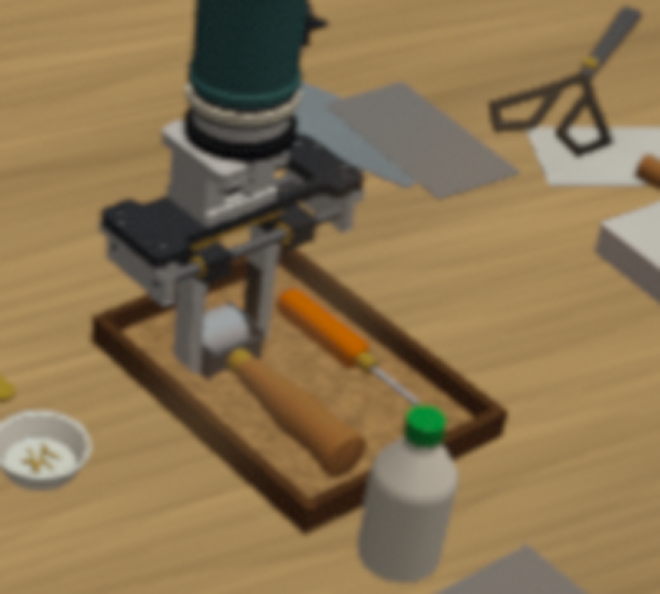

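It's on the floor (25–35 N upward). I'll ease off, then release with a part opening.

```bash
python3 -m inch '[{"grip":0,"dx":0,"dy":0,"dz":0,"rx":0,"ry":0,"rz":0},{"grip":0,"dx":0,"dy":0,"dz":0,"rx":0,"ry":0,"rz":0},{"grip":0.7,"dx":0,"dy":0,"dz":0,"rx":0,"ry":0,"rz":0},{"grip":0.7,"dx":0,"dy":0,"dz":0,"rx":0,"ry":0,"rz":0},{"grip":0.7,"dx":0,"dy":0,"dz":0,"rx":0,"ry":0,"rz":0},{"grip":0.7,"dx":0,"dy":0,"dz":0,"rx":0,"ry":0,"rz":0}]'
python3 - <<'E'
from h import *
P={n:cams.snapshot(n) for n in('wrist',)}
for n in P: save(P[n],n+'7')
E
```

```text
time: 18.52
tool_pos: [0.5419, 0.1704, 0.0335]
ee_rot: [3.132, 0.023, -2.965]
wrist_force: [-0.5, 0.0, 0.2]
width: 0.0658
```

View pics/wrist7.png

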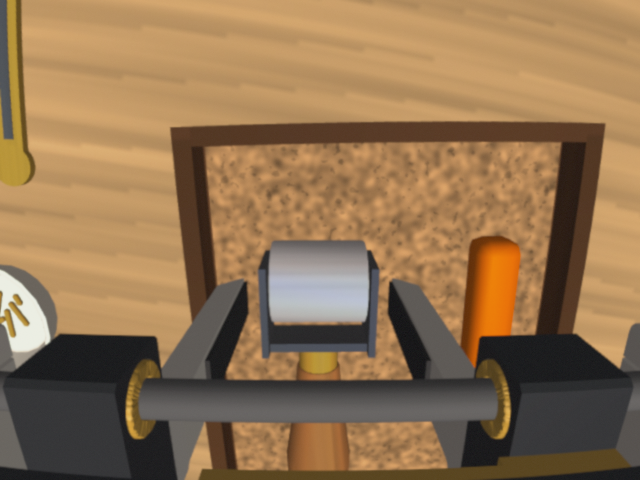

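```bash
python3 -m inch '[{"grip":0.7,"dx":0,"dy":0,"dz":-0.4,"rx":0,"ry":0,"rz":0},{"grip":0.7,"dx":0,"dy":0,"dz":-0.8,"rx":0,"ry":0,"rz":0},{"grip":0.7,"dx":0,"dy":0,"dz":-1,"rx":0,"ry":0,"rz":0},{"grip":0.7,"dx":0,"dy":0,"dz":-1,"rx":0,"ry":0.26,"rz":0},{"grip":0.7,"dx":0,"dy":0,"dz":-1,"rx":0,"ry":0,"rz":0},{"grip":0.7,"dx":0,"dy":0,"dz":-1,"rx":0,"ry":0,"rz":0},{"grip":0.7,"dx":0,"dy":0,"dz":-1,"rx":0,"ry":0,"rz":0},{"grip":0.7,"dx":0,"dy":0,"dz":-1,"rx":0,"ry":0,"rz":0}]'
python3 -m inch '[{"grip":0.7,"dx":0,"dy":0,"dz":0,"rx":0,"ry":0,"rz":1},{"grip":0.7,"dx":0,"dy":0,"dz":0,"rx":0,"ry":0,"rz":1},{"grip":0.7,"dx":0,"dy":0,"dz":0,"rx":0,"ry":0,"rz":1},{"grip":0.7,"dx":0,"dy":0,"dz":0,"rx":0,"ry":0,"rz":1},{"grip":0.7,"dx":0,"dy":0,"dz":0,"rx":0,"ry":0,"rz":1},{"grip":0.7,"dx":0,"dy":0,"dz":0,"rx":0,"ry":0,"rz":1},{"grip":0.7,"dx":0,"dy":0,"dz":0,"rx":0,"ry":0,"rz":1},{"grip":0.7,"dx":0,"dy":0,"dz":0,"rx":0,"ry":0,"rz":1},{"grip":0.7,"dx":0,"dy":0,"dz":0,"rx":0,"ry":0,"rz":1},{"grip":0.7,"dx":0,"dy":0,"dz":0,"rx":0,"ry":0,"rz":1},{"grip":0.7,"dx":0,"dy":0,"dz":0,"rx":0,"ry":0,"rz":1},{"grip":0.7,"dx":0,"dy":0,"dz":0,"rx":0,"ry":0,"rz":1}]'
python3 - <<'E'
from h import *
P={n:cams.snapshot(n) for n in('scene','top')}
for n in P: save(P[n],n+'8')
s=P['scene']['frame'][150:300,340:540]; cv2.imwrite('pics/s8c.png',cv2.resize(s,None,fx=3.3,fy=3.3,interpolation=2)[:,:,::-1])
E
```

```text
time: 19.58
tool_pos: [0.5395, 0.1682, 0.2224]
ee_rot: [3.132, 0.0, -2.965]
wrist_force: [0.9, -0.5, -0.6]
width: 0.0656
time: 21.08
tool_pos: [0.5413, 0.1686, 0.2386]
ee_rot: [3.118, 0.002, 2.236]
wrist_force: [0.2, 0.6, 0.3]
width: 0.0659
```

View pics/s8c.png

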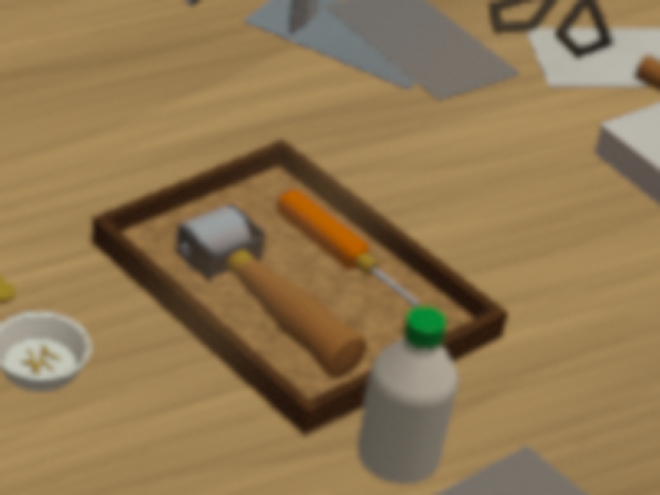

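```bash
python3 -m inch '[{"grip":0.7,"dx":0,"dy":0,"dz":0,"rx":0.25,"ry":0,"rz":1},{"grip":0.7,"dx":0,"dy":0,"dz":0,"rx":0,"ry":0,"rz":1},{"grip":0.7,"dx":0,"dy":0,"dz":0,"rx":0,"ry":0,"rz":1},{"grip":0.7,"dx":0,"dy":0,"dz":0,"rx":0,"ry":0,"rz":1},{"grip":0.7,"dx":0,"dy":0,"dz":0,"rx":0,"ry":0,"rz":1},{"grip":0.7,"dx":0,"dy":0,"dz":0,"rx":0,"ry":0,"rz":1},{"grip":0.7,"dx":0,"dy":0,"dz":0,"rx":0,"ry":0,"rz":1},{"grip":0.7,"dx":0,"dy":0,"dz":0,"rx":0,"ry":0,"rz":1}]'
python3 -m inch '[{"grip":0.7,"dx":-1,"dy":-0.25,"dz":0,"rx":0,"ry":0,"rz":0},{"grip":0.7,"dx":-1,"dy":-0.25,"dz":0,"rx":0,"ry":0,"rz":0},{"grip":0.7,"dx":-1,"dy":-0.25,"dz":0,"rx":0,"ry":0,"rz":0},{"grip":0.7,"dx":-1,"dy":-0.25,"dz":0,"rx":0,"ry":0,"rz":0},{"grip":0.7,"dx":-1,"dy":-0.25,"dz":0,"rx":0,"ry":0,"rz":0},{"grip":0.7,"dx":-1,"dy":-0.25,"dz":0,"rx":0,"ry":0,"rz":0},{"grip":0.7,"dx":-1,"dy":-0.25,"dz":0,"rx":0,"ry":0,"rz":0},{"grip":0.7,"dx":-1,"dy":-0.25,"dz":0,"rx":0,"ry":0,"rz":0},{"grip":0.7,"dx":-1,"dy":-0.25,"dz":0,"rx":0,"ry":0,"rz":0},{"grip":0.7,"dx":-1,"dy":-0.25,"dz":0,"rx":0,"ry":0,"rz":0},{"grip":0.7,"dx":-1,"dy":-0.25,"dz":0,"rx":0,"ry":0,"rz":0},{"grip":0.7,"dx":-1,"dy":-0.25,"dz":0,"rx":0,"ry":0,"rz":0}]'
```

```text
time: 22.18
tool_pos: [0.5412, 0.1686, 0.2429]
ee_rot: [3.135, -0.001, 1.533]
wrist_force: [-0.7, 0.8, 0.0]
width: 0.0658
time: 23.68
tool_pos: [0.4554, -0.1369, 0.2481]
ee_rot: [3.126, 0.0, 1.559]
wrist_force: [0.2, 0.2, -0.4]
width: 0.0659
```

```bash
python3 -m inch '[{"grip":0.7,"dx":-0.9,"dy":-0.34,"dz":0,"rx":0.15,"ry":0,"rz":0.4},{"grip":0.7,"dx":-0.9,"dy":-0.34,"dz":0,"rx":0,"ry":0,"rz":0},{"grip":0.7,"dx":-0.9,"dy":-0.34,"dz":0,"rx":0,"ry":0,"rz":0},{"grip":0.7,"dx":-0.9,"dy":-0.34,"dz":0,"rx":0,"ry":0,"rz":0},{"grip":0.7,"dx":-0.9,"dy":-0.34,"dz":0,"rx":0,"ry":0,"rz":0},{"grip":0.7,"dx":0,"dy":0,"dz":0,"rx":0,"ry":0,"rz":0}]'
python3 - <<'E'
from h import *
P={n:cams.snapshot(n) for n in('wrist','scene','top')}
o=robot.get_obs(); print(o['tool_pos'],o['ee_rot'])
for n in P: save(P[n],n+'9')
rs={}
for n in P:
    for a in spotter.place_of(P[n],'pull_bar')[:2]:
        print(n,np.round(a['pixel'],1),round(a['score'],2),atz(P[n],a['pixel'],.103).round(4)); rs.setdefault(n,ray(P[n],a['pixel']))
if len(rs)>1: print(tri(list(rs.values())))
if 'wrist' in rs and 'scene' in rs: print(tri([rs['wrist'],rs['scene']]))
E
```

```text
time: 24.42
tool_pos: [0.4063, -0.2524, 0.2512]
ee_rot: [3.135, 0.002, 1.53]
wrist_force: [0.3, 0.3, -0.5]
width: 0.0658
[ 0.40711474 -0.25092752  0.25113047] [3.13504299e+00 1.80514584e-03 1.53247512e+00]
wrist [322.9 224. ] 0.72 [ 0.4128 -0.2454  0.103 ]
scene [222.4 204.6] 0.64 [ 0.4116 -0.23    0.103 ]
top [412.3 349.3] 0.76 [ 0.4084 -0.2493  0.103 ]
(array([ 0.41257807, -0.24084308,  0.10870892]), [np.float64(0.0032261534355620403), np.float64(0.010961533332093468), np.float64(0.00801654497364289)])
(array([ 0.41477979, -0.2373855 ,  0.10833218]), [np.float64(0.006999367739462639), np.float64(0.006999367739462697)])
```

View pics/wrist9.png

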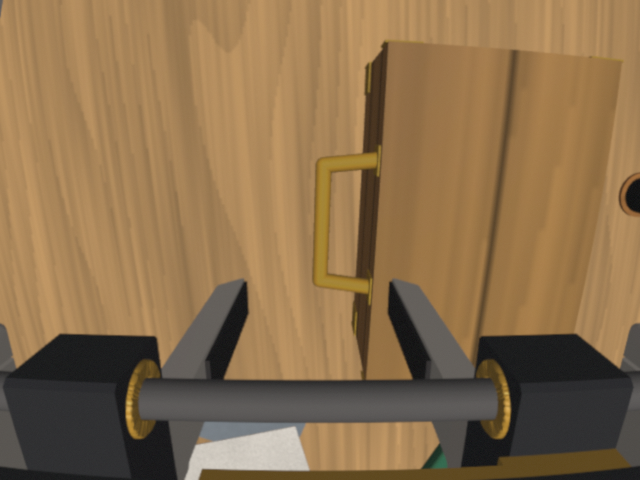

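```bash
python3 -m inch '[{"grip":0.36,"dx":0.25,"dy":0.24,"dz":0.4,"rx":0,"ry":0,"rz":0},{"grip":0.36,"dx":0,"dy":0,"dz":0.8,"rx":0,"ry":0,"rz":0},{"grip":0.36,"dx":0,"dy":0,"dz":0.8,"rx":0,"ry":0,"rz":0},{"grip":0.36,"dx":0,"dy":0,"dz":0.7,"rx":0,"ry":0,"rz":0},{"grip":0.36,"dx":0,"dy":0,"dz":0.3,"rx":0,"ry":0,"rz":0},{"grip":0.36,"dx":0,"dy":0,"dz":0,"rx":0,"ry":0,"rz":0}]'
python3 - <<'E'
from h import *
P={n:cams.snapshot(n) for n in('wrist',)}
o=robot.get_obs(); print(o['tool_pos'],o['ee_rot'],o['width'])
for n in P: save(P[n],n+'10')
for n in P:
    for a in spotter.place_of(P[n],'pull_bar')[:2]:
        print(n,np.round(a['pixel'],1),round(a['score'],2),atz(P[n],a['pixel'],.103).round(4),[x.tolist() for x in ray(P[n],a['pixel'])])
E
```

```text
time: 25.48
tool_pos: [0.416, -0.2408, 0.1711]
ee_rot: [3.136, -0.0, 1.538]
wrist_force: [0.2, 0.4, 0.0]
width: 0.0339
[ 0.41620442 -0.24092773  0.17156164] [3.13515681e+00 2.19754417e-04 1.53826562e+00] 0.03400894251545382
wrist [307.1 272.3] 0.89 [ 0.4113 -0.2447  0.103 ] [[0.41856326222664236, -0.16686323878760748, 0.3317001184918357], [-0.030214777277462926, -0.3222292128192294, -0.9461793707537558]]
```

View pics/wrist10.png

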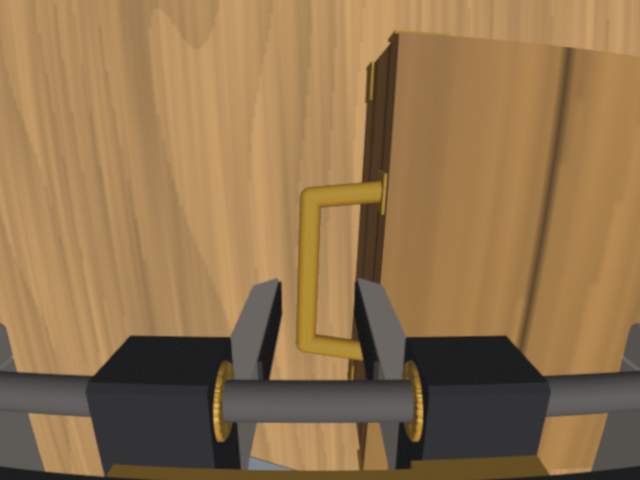

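```bash
python3 - <<'E'
from h import *
p=cams.snapshot('wrist')
a=atz(p,(310,200),.103);b=atz(p,(305,345),.103);print(a,b,np.linalg.norm(a-b),np.arctan2(*(a-b)[[1,0]])-np.pi/2)
# lid top left edge at z=.12
a=atz(p,(397,36),.12);b=atz(p,(380,300),.12);print(a,b,np.arctan2(*(a-b)[[1,0]])-np.pi/2)
E
python3 -m inch '[{"grip":0.36,"dx":-0.17,"dy":-0.2,"dz":0.4,"rx":0,"ry":0,"rz":0},{"grip":0.36,"dx":0,"dy":0,"dz":0.8,"rx":0,"ry":0,"rz":0},{"grip":0.36,"dx":0,"dy":0,"dz":0.5,"rx":0,"ry":0,"rz":0},{"grip":0.36,"dx":0,"dy":0,"dz":0,"rx":0,"ry":0,"rz":0}]'
python3 - <<'E'
from h import *
P={n:cams.snapshot(n) for n in('wrist',)}
o=robot.get_obs(); print(o['tool_pos'],o['ee_rot'],o['width'])
for n in P: save(P[n],n+'11')
for n in P:
    for a in spotter.place_of(P[n],'pull_bar')[:2]:
        print(n,np.round(a['pixel'],1),round(a['score'],2),atz(P[n],a['pixel'],.103).round(4))
E
```

```text
[ 0.41498667 -0.20279355  0.103     ] [ 0.4085063  -0.29337629  0.103     ] 0.09081425843972646 -0.07141924790648657
[ 0.46038057 -0.12081698  0.12      ] [ 0.45226943 -0.25760547  0.12      ] -0.05922757889876262
time: 26.12
tool_pos: [0.4116, -0.2474, 0.1298]
ee_rot: [3.131, 0.004, 1.537]
wrist_force: [-0.5, 0.5, 0.2]
width: 0.034
[ 0.41200086 -0.24757423  0.13049724] [3.12985968 0.00493668 1.53712199] 0.03392790024717313
wrist [314.4 287.9] 0.66 [ 0.4116 -0.2455  0.103 ]
```

View pics/wrist11.png

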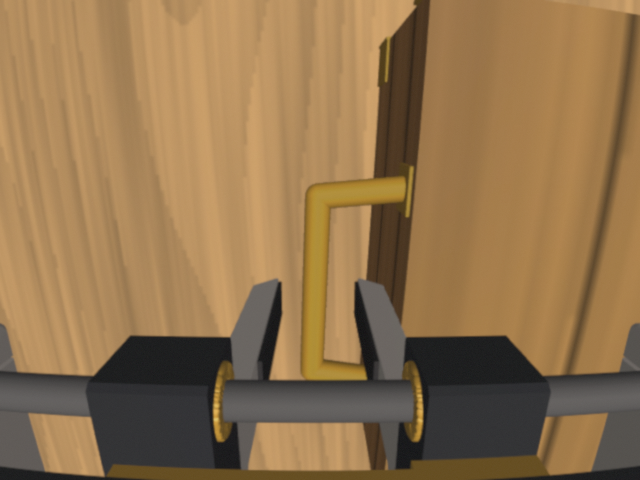

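```bash
python3 -m inch '[{"grip":0.36,"dx":0.08,"dy":0,"dz":0.5,"rx":0.1,"ry":0,"rz":0.3},{"grip":0.36,"dx":0,"dy":0,"dz":0.4,"rx":0,"ry":0,"rz":0},{"grip":0.36,"dx":0,"dy":0,"dz":0.1,"rx":0,"ry":0,"rz":0},{"grip":0.36,"dx":0,"dy":0,"dz":0,"rx":0,"ry":0,"rz":0}]'
```

```text
time: 26.72
tool_pos: [0.4133, -0.2461, 0.1054]
ee_rot: [3.136, 0.006, 1.509]
wrist_force: [0.1, -0.3, 0.7]
width: 0.0335
```

```bash
python3 -m inch '[{"grip":0,"dx":0,"dy":0,"dz":0,"rx":0,"ry":0,"rz":0},{"grip":0,"dx":0,"dy":0,"dz":0,"rx":0,"ry":0,"rz":0},{"grip":0,"dx":0,"dy":0,"dz":0,"rx":0,"ry":0,"rz":0},{"grip":0,"dx":0,"dy":0,"dz":0,"rx":0,"ry":0,"rz":0}]'
python3 - <<'E'
from h import *
P={n:cams.snapshot(n) for n in('wrist','scene')}
o=robot.get_obs(); print(o['tool_pos'],o['ee_rot'],o['width'],o['wrist_force'])
for n in P: save(P[n],n+'12')
E
```

```text
time: 27.22
tool_pos: [0.4103, -0.2461, 0.1057]
ee_rot: [-3.14, 0.006, 1.509]
wrist_force: [3.4, -0.4, -2.1]
width: 0.0113
[ 0.4103751  -0.24605626  0.10565789] [-3.13947816  0.00649875  1.50914149] 0.011390059550654138 [-0.7648778   0.26343194 -0.5010162 ]
```

View pics/wrist12.png

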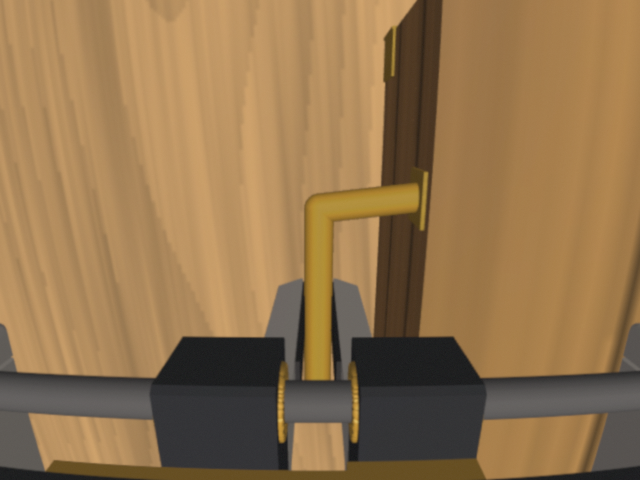

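```bash
cat > lid.py <<'E'
from h import *
import sys
o=robot.get_obs(); t=o['tool_pos']; u=np.array([np.cos(-.062),np.sin(-.062)])
H=np.array([.4104,-.246])+.210*u
s=(t[:2]-H)@u; z=t[2]-.0026-.085
r=np.hypot(s,z); th=np.arctan2(z,-s)-.0855
print('theta',th.round(4),'r',r.round(4),'lat',((t[:2]-H)@np.array([-u[1],u[0]])).round(4),'rpy',o['ee_rot'].round(3),'w',o['width'].round(4),'F',o['wrist_force'].round(1),'t',o['time'])
step=float(sys.argv[1]);n=int(sys.argv[2]); ps,pz=s,z
for i in range(n):
    a=min(th+step*(i+1),1.345)+.0855; ns,nz=-.2108*np.cos(a),.2108*np.sin(a)
    print('dy',((ns-ps)/.025).round(3),'dz',(-(nz-pz)/.025).round(3)); ps,pz=ns,nz
E
python3 lid.py .05 6
```

```text
Traceback (most recent call last):
  File "lid.py", line 7, in <module>
    print('theta',th.round(4),'r',r.round(4),'lat',((t[:2]-H)@np.array([-u[1],u[0]])).round(4),'rpy',o['ee_rot'].round(3),'w',o['width'].round(4),'F',o['wrist_force'].round(1),'t',o['time'])
                                                                                                                              ^^^^^^^^^^^^^^^^
AttributeError: 'float' object has no attribute 'round'
```

```bash
sed -i "s/o\['width'\].round(4)/round(o['width'],4)/" lid.py; python3 lid.py .05 6
```

```text
theta 0.0003 r 0.2108 lat -0.0001 rpy [-3.139  0.006  1.509] w 0.0114 F [-0.8  0.3 -0.5] t 27.325
dy 0.046 dz -0.419
dy 0.067 dz -0.416
dy 0.088 dz -0.412
dy 0.109 dz -0.407
dy 0.129 dz -0.401
dy 0.149 dz -0.394
```

```bash
python3 -m inch '[{"grip":0,"dx":0,"dy":0.05,"dz":-0.42,"rx":0,"ry":0,"rz":0},{"grip":0,"dx":0,"dy":0.07,"dz":-0.42,"rx":0,"ry":0,"rz":0},{"grip":0,"dx":0,"dy":0.09,"dz":-0.41,"rx":0,"ry":0,"rz":0},{"grip":0,"dx":0,"dy":0.11,"dz":-0.41,"rx":0,"ry":0,"rz":0},{"grip":0,"dx":0,"dy":0.13,"dz":-0.4,"rx":0,"ry":0,"rz":0},{"grip":0,"dx":0,"dy":0.15,"dz":-0.39,"rx":0,"ry":0,"rz":0}]'; python3 lid.py .05 6
```

```text
time: 28.08
tool_pos: [0.4253, -0.2471, 0.1692]
ee_rot: [-3.136, 0.007, 1.509]
wrist_force: [-1.1, -2.3, -4.0]
width: 0.0112
theta 0.3109 r 0.2114 lat -0.0002 rpy [-3.136  0.007  1.509] w 0.0112 F [-1.1 -2.3 -4. ] t 28.075
dy 0.195 dz -0.375
dy 0.191 dz -0.376
dy 0.21 dz -0.366
dy 0.228 dz -0.355
dy 0.245 dz -0.343
dy 0.262 dz -0.33
```

Tracking well (r = 0.211). Continuing.

```bash
python3 -m inch '[{"grip":0,"dx":0,"dy":0.19,"dz":-0.38,"rx":0,"ry":0,"rz":0},{"grip":0,"dx":0,"dy":0.19,"dz":-0.38,"rx":0,"ry":0,"rz":0},{"grip":0,"dx":0,"dy":0.21,"dz":-0.37,"rx":0,"ry":0,"rz":0},{"grip":0,"dx":0,"dy":0.23,"dz":-0.36,"rx":0,"ry":0,"rz":0},{"grip":0,"dx":0,"dy":0.25,"dz":-0.34,"rx":0,"ry":0,"rz":0},{"grip":0,"dx":0,"dy":0.26,"dz":-0.33,"rx":0,"ry":0,"rz":0}]'; python3 lid.py .05 6
```

```text
time: 28.82
tool_pos: [0.4597, -0.2495, 0.2275]
ee_rot: [-3.132, 0.009, 1.508]
wrist_force: [-2.6, -2.1, -1.2]
width: 0.0111
theta 0.6312 r 0.213 lat -0.0005 rpy [-3.132  0.009  1.508] w 0.0111 F [-2.6 -2.1 -1.2] t 28.825
dy 0.35 dz -0.254
dy 0.3 dz -0.296
dy 0.314 dz -0.281
dy 0.328 dz -0.265
dy 0.341 dz -0.248
dy 0.353 dz -0.231
```

```bash
python3 -m inch '[{"grip":0,"dx":0,"dy":0.34,"dz":-0.26,"rx":-0.1,"ry":0,"rz":0},{"grip":0,"dx":0,"dy":0.3,"dz":-0.29,"rx":0,"ry":0,"rz":0},{"grip":0,"dx":0,"dy":0.31,"dz":-0.28,"rx":0,"ry":0,"rz":0},{"grip":0,"dx":0,"dy":0.33,"dz":-0.26,"rx":0,"ry":0,"rz":0},{"grip":0,"dx":0,"dy":0.34,"dz":-0.25,"rx":0,"ry":0,"rz":0}]'; python3 lid.py .05 6
python3 - <<'E'
from h import *
P={n:cams.snapshot(n) for n in('scene','wrist')}
for n in P: save(P[n],n+'13')
E
```

```text
time: 29.45
tool_pos: [0.501, -0.2525, 0.2664]
ee_rot: [-3.139, 0.011, 1.506]
wrist_force: [-4.3, -2.5, 0.2]
width: 0.0111
theta 0.8975 r 0.2149 lat -0.0008 rpy [-3.139  0.011  1.506] w 0.0111 F [-4.3 -2.5  0.2] t 29.45
dy 0.446 dz -0.09
dy 0.367 dz -0.207
dy 0.377 dz -0.188
dy 0.386 dz -0.169
dy 0.394 dz -0.15
dy 0.401 dz -0.13
```

View pics/scene13.png

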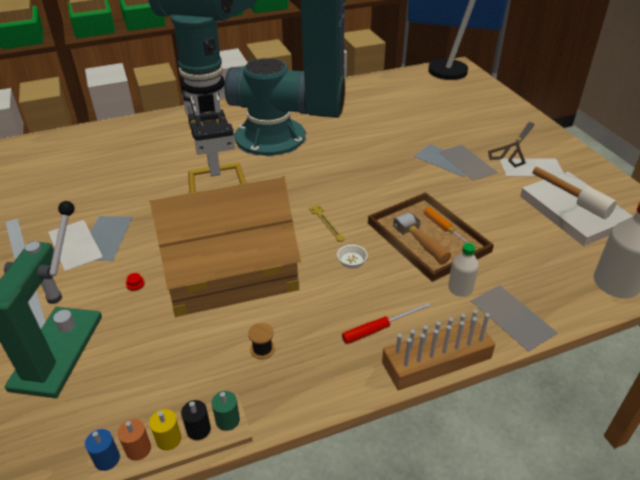

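View pics/wrist13.png

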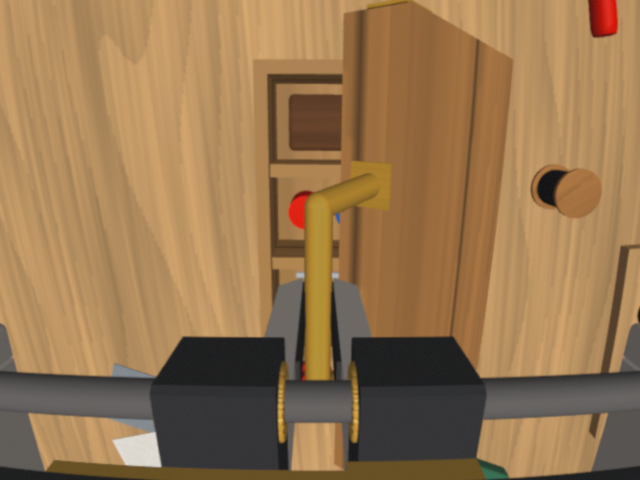

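```bash
python3 -m inch '[{"grip":0,"dx":0,"dy":0.4,"dz":-0.16,"rx":0,"ry":0.05,"rz":0},{"grip":0,"dx":0,"dy":0.37,"dz":-0.2,"rx":0,"ry":0,"rz":0},{"grip":0,"dx":0,"dy":0.38,"dz":-0.18,"rx":0,"ry":0,"rz":0},{"grip":0,"dx":0,"dy":0.38,"dz":-0.16,"rx":0,"ry":0,"rz":0}]'; python3 lid.py .04 6
```

```text
time: 30.05
tool_pos: [0.5399, -0.2553, 0.2877]
ee_rot: [-3.14, 0.009, 1.506]
wrist_force: [-2.7, -1.8, 2.2]
width: 0.0109
theta 1.1042 r 0.2156 lat -0.0012 rpy [-3.14   0.009  1.506] w 0.0109 F [-2.7 -1.8  2.2] t 30.05
dy 0.386 dz 0.058
dy 0.32 dz -0.106
dy 0.324 dz -0.094
dy 0.328 dz -0.081
dy 0.33 dz -0.067
dy 0.333 dz -0.054
```

```bash
python3 -m inch '[{"grip":0,"dx":0,"dy":0.33,"dz":-0.06,"rx":0,"ry":0.05,"rz":0},{"grip":0,"dx":0,"dy":0.32,"dz":-0.08,"rx":0,"ry":0,"rz":0},{"grip":0,"dx":0,"dy":0.25,"dz":-0.06,"rx":0,"ry":0,"rz":0},{"grip":0,"dx":0,"dy":0,"dz":0,"rx":0,"ry":0,"rz":0}]'; python3 lid.py .04 4
python3 - <<'E'
from h import *
P={n:cams.snapshot(n) for n in('scene','top','wrist')}
for n in P: save(P[n],n+'14')
s=P['scene']['frame'][120:320,110:330]; cv2.imwrite('pics/s14c.png',cv2.resize(s,None,fx=3,fy=3,interpolation=2)[:,:,::-1])
s=P['top']['frame'][200:370,310:510]; cv2.imwrite('pics/t14c.png',cv2.resize(s,None,fx=3.5,fy=3.5,interpolation=2)[:,:,::-1])
rs=[]
for n in P:
    for a in spotter.place_of(P[n],'pull_bar')[:1]:
        print(n,np.round(a['pixel'],1),round(a['score'],2),atz(P[n],a['pixel'],.29).round(4)); rs.append(ray(P[n],a['pixel']))
if len(rs)>1: print(tri(rs))
E
```

```text
time: 30.55
tool_pos: [0.566, -0.2571, 0.2957]
ee_rot: [3.137, 0.007, 1.506]
wrist_force: [-3.2, -1.1, 2.9]
width: 0.0115
theta 1.2312 r 0.215 lat -0.0014 rpy [3.137 0.007 1.506] w 0.0115 F [-3.2 -1.1  2.9] t 30.55
dy 0.37 dz 0.085
dy 0.331 dz -0.065
dy 0.282 dz -0.045
dy 0.0 dz -0.0
scene [218.7 175. ] 0.7 [ 0.5711 -0.2544  0.29  ]
top [440.5 255.7] 0.63 [ 0.5652 -0.257   0.29  ]
wrist [319.6 307.1] 0.6 [ 0.5675 -0.2561  0.29  ]
(array([ 0.5667835 , -0.25604199,  0.28810719]), [np.float64(0.0023519127090411707), np.float64(0.0020286508390106733), np.float64(0.0010615959675056312)])
```

View pics/s14c.png

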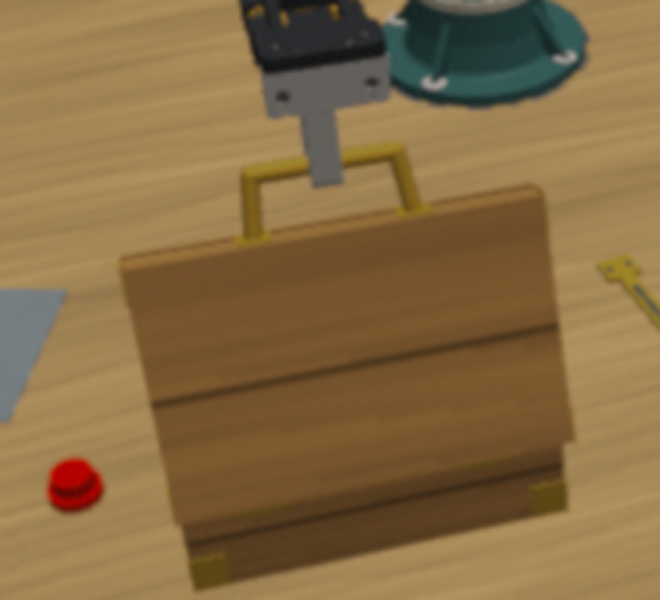

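View pics/t14c.png

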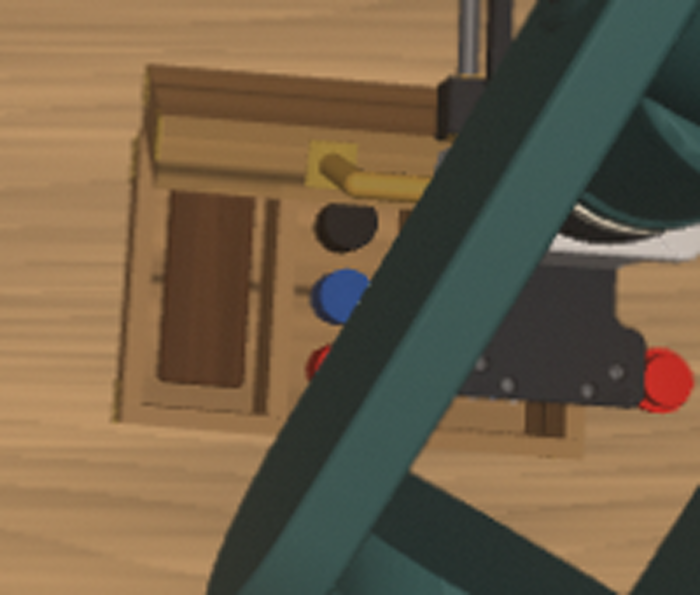

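View pics/wrist14.png

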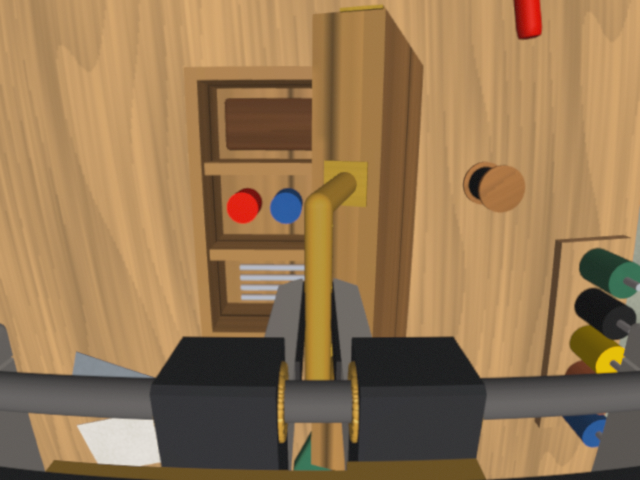

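```bash
cat > fit.py <<'E'
from h import *
from scipy.optimize import least_squares
import sys,json
def corners(q):
    th,hx,hy,yw=q; u=np.array([np.cos(yw),np.sin(yw),0]);v=np.array([-u[1],u[0],0]);H=np.array([hx,hy,.085])
    out=[]
    for d,y in((.17,-.13),(.17,.13),(0,.13),(0,-.13)):
        a,h=-d,.035
        out.append(H+u*(a*np.cos(th)+h*np.sin(th))+np.array([0,0,-a*np.sin(th)+h*np.cos(th)])+v*y)
    return out
def fit(p,px,free_h=True):
    px=np.array(px)
    f=lambda q:np.r_[(np.array([proj(p,X) for X in corners(q)])-px).ravel(),(q[1:3]-[.6196,-.259])/.002,(q[3]+.062)/.01]
    r=least_squares(f,[1.25,.6196,-.259,-.062]);return r.x,r.fun
if __name__=='__main__':
    p=cams.snapshot('scene')
    x,f=fit(p,json.loads(sys.argv[1])); print(x.round(4),f.round(1))
E
python3 fit.py '[[150.3,206.7],[290,182.7],[301.3,266.7],[169,294.3]]'
```

```text
[ 1.1552  0.6201 -0.2585 -0.0695] [-0.2  0.8 -0.3 -0.3  0.3 -0.7 -0.2 -0.1  0.3  0.3 -0.8]
```

Run:
```python
from h import *
p=cams.snapshot('top');s=cams.snapshot('scene')
def pt(th,a,h,y,H=np.array([.6196,-.259,.085]),yw=-.062):
    u=np.array([np.cos(yw),np.sin(yw),0]);v=np.array([-u[1],u[0],0])
    return H+u*(a*np.cos(th)+h*np.sin(th))+np.array([0,0,-a*np.sin(th)+h*np.cos(th)])+v*y
for th in(1.10,1.16,1.2,1.23,1.26,1.3):
    print(th,*[proj(p,pt(th,a,h,.13)).round(1) for a,h in((-.17,.035),(-.17,0),(0,.035))])
print('meas top: (355.1,232.9) (354.3,251.4) (352.3,219.1)')
for th in(0,1.16,1.2,1.23,1.26,1.3):
    print(th,*[proj(s,pt(th,a,h,y)).round(1) for a,h,y in((-.17,.035,-.13),(-.17,.035,.13),(0,.035,.13),(0,.035,-.13))])
print('meas scene (150.3,206.7) (290,182.7) (301.3,266.7) (169,294.3)')
big=p['frame'][205:265,335:455]; cv2.imwrite('pics/t15c.png',cv2.resize(big,None,fx=6,fy=6,interpolation=2)[:,:,::-1])
sc=cv2.imread('pics/scene0.png')[190:320,140:310]; cv2.imwrite('pics/s0c.png',cv2.resize(sc,None,fx=4,fy=4,interpolation=2))
```

```text
1.1 [353.2 247.5] [351.4 267.6] [350.2 219.7]
1.16 [353.7 241.1] [351.9 261.7] [350.2 219.5]
1.2 [354.  236.8] [352.3 257.7] [350.2 219.4]
1.23 [354.3 233.6] [352.5 254.7] [350.1 219.3]
1.26 [354.5 230.4] [352.8 251.6] [350.1 219.2]
1.3 [354.8 226.1] [353.1 247.5] [350.1 219.2]
meas top: (355.1,232.9) (354.3,251.4) (352.3,219.1)
0 [156.4 221.8] [275.8 199.1] [296.6 247.5] [164.9 275.1]
1.16 [149.7 207.9] [289.2 182.2] [301.3 265.6] [168.7 294.4]
1.2 [149.9 209.5] [290.1 183.7] [301.4 266.3] [168.8 295.1]
1.23 [150.1 210.8] [290.8 184.8] [301.4 266.8] [169.  295.6]
1.26 [150.3 212.2] [291.6 186. ] [301.5 267.2] [169.1 296.1]
1.3 [150.5 214.3] [292.5 187.8] [301.6 267.9] [169.2 296.7]
meas scene (150.3,206.7) (290,182.7) (301.3,266.7) (169,294.3)
```

View pics/t15c.png

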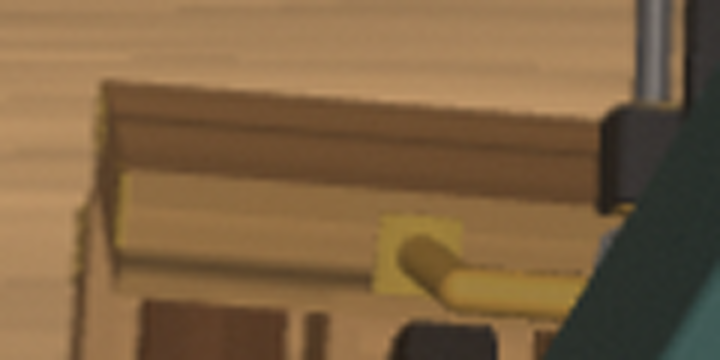

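View pics/s0c.png

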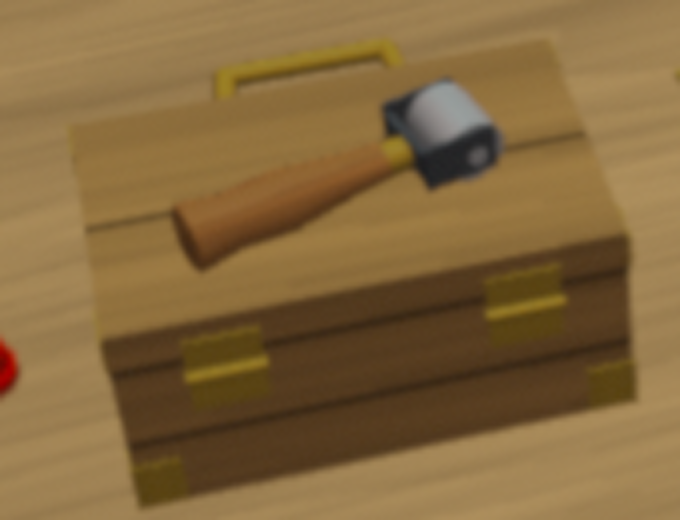

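Top view puts the lid front corner at (355,233), which gives θ≈1.23 and matches the bar kinematics (1.23). The scene view, less sensitive to this angle, gives 1.155. About 0.12 rad to go, taken slowly.

```bash
python3 -m inch '[{"grip":0,"dx":0,"dy":0.25,"dz":-0.05,"rx":0,"ry":0,"rz":0},{"grip":0,"dx":0,"dy":0.25,"dz":-0.05,"rx":0,"ry":0,"rz":0},{"grip":0,"dx":0,"dy":0.2,"dz":-0.04,"rx":0,"ry":0,"rz":0},{"grip":0,"dx":0,"dy":0,"dz":0,"rx":0,"ry":0,"rz":0},{"grip":0,"dx":0,"dy":0,"dz":0,"rx":0,"ry":0,"rz":0}]'; python3 lid.py .04 2
```

```text
time: 31.62
tool_pos: [0.5836, -0.2584, 0.2991]
ee_rot: [3.139, 0.007, 1.506]
wrist_force: [-2.3, -2.1, 3.0]
width: 0.0109
theta 1.3151 r 0.2146 lat -0.0016 rpy [3.139 0.007 1.506] w 0.0109 F [-2.3 -2.1  3. ] t 31.625
dy 0.275 dz 0.112
dy 0.0 dz -0.0
```

```bash
python3 -m inch '[{"grip":0,"dx":0,"dy":0.2,"dz":0,"rx":0,"ry":0,"rz":0},{"grip":0,"dx":0,"dy":0.1,"dz":0,"rx":0,"ry":0,"rz":0},{"grip":0,"dx":0,"dy":0,"dz":0,"rx":0,"ry":0,"rz":0},{"grip":0,"dx":0,"dy":0,"dz":0,"rx":0,"ry":0,"rz":0}]'; python3 lid.py .04 2
python3 - <<'E'
from h import *
p=cams.snapshot('top');s=cams.snapshot('scene');w=cams.snapshot('wrist')
save(s,'scene16');save(p,'top16');save(w,'wrist16')
def pt(th,a,h,y,H=np.array([.6196,-.259,.085]),yw=-.062):
    u=np.array([np.cos(yw),np.sin(yw),0]);v=np.array([-u[1],u[0],0])
    return H+u*(a*np.cos(th)+h*np.sin(th))+np.array([0,0,-a*np.sin(th)+h*np.cos(th)])+v*y
for th in(1.26,1.3,1.34,1.38,1.42):
    print(th,*[proj(p,pt(th,a,h,.13)).round(1) for a,h in((-.17,.035),(-.17,0),(0,.035))],'|',*[proj(s,pt(th,-.17,.035,y)).round(1) for y in(-.13,.13)])
big=p['frame'][205:265,335:455]; cv2.imwrite('pics/t16c.png',cv2.resize(big,None,fx=6,fy=6,interpolation=2)[:,:,::-1])
b=s['frame'][120:320,110:330]; cv2.imwrite('pics/s16c.png',cv2.resize(b,None,fx=3,fy=3,interpolation=2)[:,:,::-1])
E
```

```text
time: 32.12
tool_pos: [0.5916, -0.2589, 0.3002]
ee_rot: [3.137, 0.007, 1.506]
wrist_force: [-2.3, -2.8, 4.4]
width: 0.0111
theta 1.3529 r 0.2145 lat -0.0017 rpy [3.137 0.007 1.506] w 0.0111 F [-2.3 -2.8  4.4] t 32.125
dy -0.047 dz 0.154
dy 0.0 dz -0.0
1.26 [354.5 230.4] [352.8 251.6] [350.1 219.2] | [150.3 212.2] [291.6 186. ]
1.3 [354.8 226.1] [353.1 247.5] [350.1 219.2] | [150.5 214.3] [292.5 187.8]
1.34 [355.  221.9] [353.4 243.4] [350.  219.1] | [150.8 216.4] [293.5 189.8]
1.38 [355.3 217.7] [353.7 239.2] [350.  219.1] | [151.2 218.8] [294.5 191.8]
1.42 [355.5 213.5] [354. 235.] [350.  219.1] | [151.5 221.2] [295.5 194. ]
```

View pics/t16c.png

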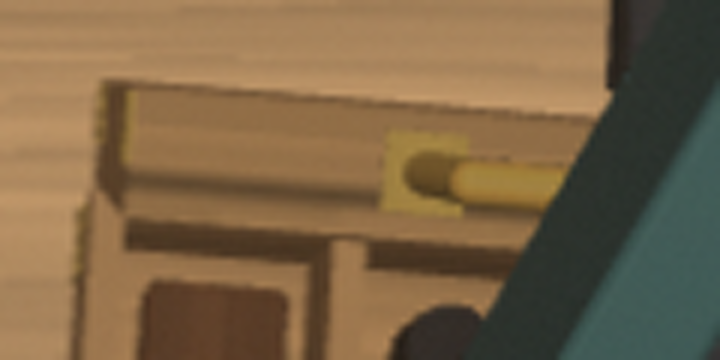

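View pics/s16c.png

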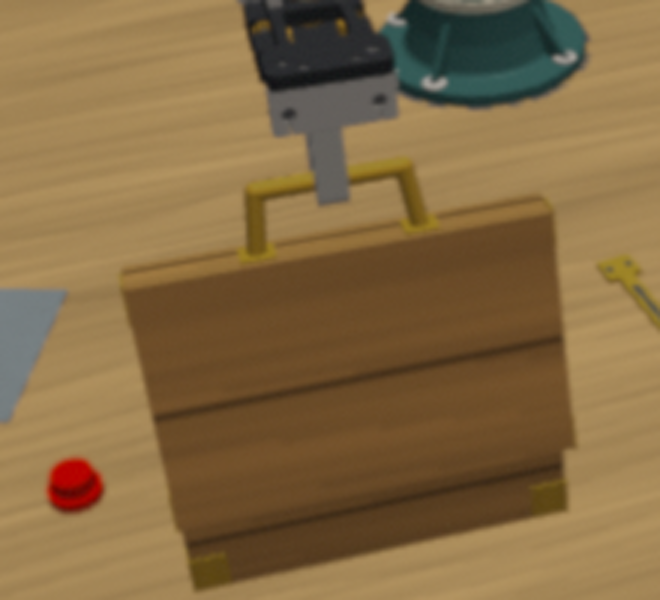

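View pics/wrist16.png

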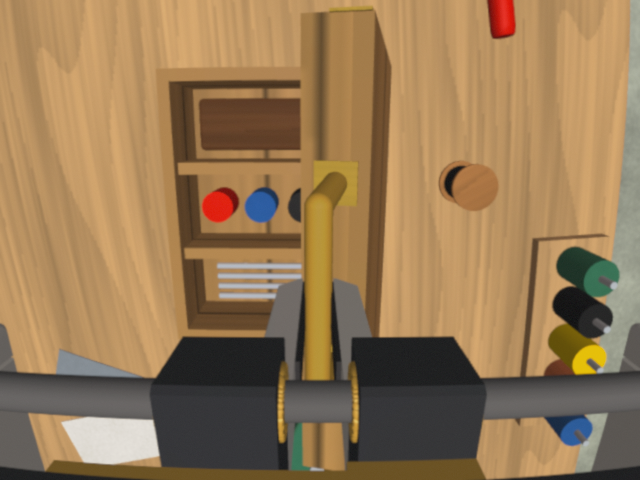

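```bash
python3 lid.py .01 1
python3 - <<'E'
from h import *
s=cams.snapshot('scene')
o=robot.get_obs();print(o['qvel'].round(4),o['tool_pos'].round(4),o['time'],o['width'])
a=cv2.imread('pics/scene0.png')[150:350,340:540];b=s['frame'][150:350,340:540,::-1]
cv2.imwrite('pics/cmp.png',cv2.resize(np.hstack([a,b]),None,fx=2,fy=2))
E
```

```text
theta 1.3528 r 0.2144 lat -0.0017 rpy [3.137 0.007 1.506] w 0.0112 F [-1.7 -2.1  4.7] t 32.275
dy -0.046 dz 0.153
[ 0.0007 -0.0005 -0.0001 -0.0021  0.0003 -0.0005] [ 0.5916 -0.259   0.3002] 32.325 0.0107215461798592
```

View pics/cmp.png

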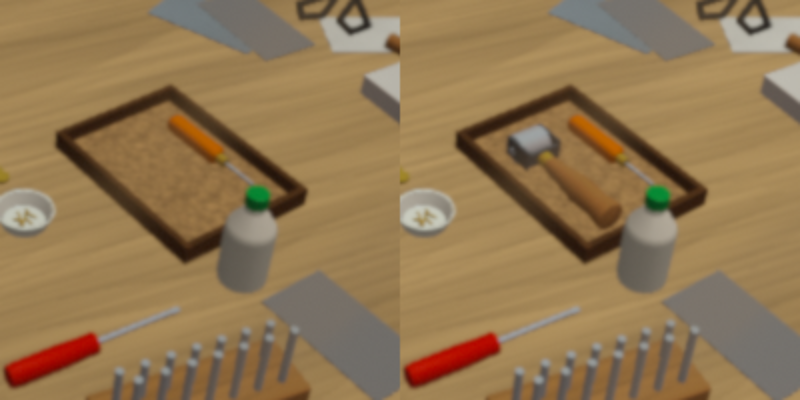

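The before/after pair shows the roller flat in the tray, and the awl, dish, glue and driver unmoved. The lid is still at about 1.35 and the handle is gripped, so I'm handing in.

Run:
```python
from bench import robot
print(robot.close_job()); o=robot.get_obs(); print(o['time'],o['tool_pos'],o['width'])
```

```text
the job is handed in; nothing more can be done
None
the job is handed in; nothing more can be done
```

I laid the seam roller flat in the free half of the tray, pressing it onto the floor before letting go. Then I gripped the brass handle and raised the lid to about 1.35 rad (the balance point is 1.345). I handed in at about 32 s, still gripping the handle.

**Last checks**
- **Lid angle:** the arm position gave 1.353 rad. The top view gave 1.355–1.37 and the scene view 1.335–1.355, all inside the 1.265–1.425 band.
- **Stillness and grip:** joint speeds were under 0.003 rad/s, and the fingers were closed on the bar (about 11 mm apart).
- **Roller and bystanders:** the before/after pictures show the roller flat in the tray. The awl, dish, glue bottle and screwdriver have not moved. The stay, spool and red cap look unmoved, but I didn't compare them the same way.

**What disagreed**
- At about 1.23 rad, an earlier scene-view fit read 1.155. I had probably picked the lid's outer edge instead of its panel edge. The final views agreed.
- The fingers slid about 4 mm up the bar during the lift, so the TCP ended about 6 mm above it (the limit is 60 mm).

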